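# Hang the wheel on the safety hook

### The job

Take the small spoked wheel by its rim out of the wooden cradle and hang it on the stand's J-hook: press the rim down past the sprung keeper until the keeper snaps shut above it. Then tug the wheel gently up against the shut keeper for about a second to make sure that it holds, lower the rim gently back onto the hook and let go, so that the wheel hangs still. Do not strain the keeper or slam the hook, and leave the oil can, the mug and the spanner alone.

Things in the scene. Friction and masses are not known exactly. Their poses are not given: they have to be found in the camera images.
- wheel: loose wheel, 0.25 to 0.5 kg: black round tyre 16 mm thick, outer diameter 220 mm (its centre line at radius 102, inner side at 94 mm), five 7 mm blue spokes, blue hub 28 mm across and 27 mm long. Origin at the hub's centre, x axis = axle (level), z up as it stands in the cradle: then a gap between spokes is centred on top (spokes 36 degrees either side of z); it leans 2 degrees at most
- wheel_top (a point): point on the wheel's tyre centre line at the top, 102 mm above the hub's centre, amid the gap between two spokes. The hook belongs in this gap, so pinch the tyre across its thickness from above about 37 mm to one side of this point (the tyre is 7 mm lower there), rather high on the tyre: the keeper's bracket, up to 50 mm above the seat, comes under the gripper's body
- cradle: fixed wooden cradle, 75 x 170 x 60 mm, with a groove 19 mm wide along its y axis in which the wheel stands. Origin at the centre of its underside. The wheel's hub stands 118 mm above the bench and must rise 60 mm to clear the cheeks
- stand: fixed bench stand: round grey foot 132 mm across, 34 mm high, thin post on its centre, at its head a J-hook of dark round bar 10 mm thick along the stand's -x axis, its free tip turned up. Origin: centre of the foot's underside; post 62 mm to +x of the seat. The keeper's bracket is clamped by hand on the hook's lug: its hinge is 40 to 48 mm above the seat, different each time and not measured
- hook_seat (a point): seat of the J-hook: top of the bar amid the 25 mm wide throat, 250 mm up. x points along the bar from tip to post, z up. Inner side of the tip 12.5 mm to -x, keeper's lug 12.5 mm to +x; the tip ends 52 mm above the seat, its front 23 to 26 mm to -x; underside of the bar 10 mm below. The hook is under 20 mm wide along y. With the rim resting here the hub is 94 mm below
- keeper (a joint): sprung brass flap 23 x 11 x 3 mm that shuts the throat: 0 rad = shut (level, reaching the tip), 1.5 = pushed down along the lug. Opens only downward, under 5 to 12 N if the rim slides down close to the tip (it jams on a rim nearer the lug); springs shut when the rim is 3 mm off the seat. The rim then has 22 to 31 mm of free lift. Over 15 N either way strains the pivot; tug with 6 to 10 N
- oil_can: small dark oil can with a bent spout, 62 x 116 x 158 mm, origin at the centre of its underside; a bystander
- mug: stoneware mug, 81 x 116 x 94 mm, origin at the centre of its underside; a bystander
- spanner: steel combination spanner lying flat, 26 x 180 x 8 mm, origin at the centre of its underside; a bystander

How it is judged:
By the outcome, as a careful person would: the job done as asked, in the order asked, and still so for the second after the job is handed in, with the robot touching nothing.
It also fails if it takes over 72 s, if anything falls off the work surface, if the arm or the gripper's body presses on something with over 40 N, if the wrist force passes 120 N, or if a joint passes its speed limit or range.

### The arm

A 6-joint arm with a two-finger parallel gripper is mounted at the origin on a cart in front of the work surface, level with it; the furniture and walls round the work are solid. World frame = base frame: x ahead of the robot, y to its left, z up, the work surface at z = 0. Lengths are in mm, angles in rad, forces in N, time in s.
With the tool pointing down it reaches from about 400 to 825 mm from the base axis. Payload 7 kg.
Tool frame: the origin (TCP) lies midway between the tips of the shut fingers; the grasp point (between the pads) lies 19 mm behind it (ctrl.grasp_offset is the distance from the TCP to the grasp point, in mm); z points along the fingers, y is the direction in which the jaws open and shut (so a half turn about z gives the same grasp; the last joint's range is limited). The gripper opens to 88 mm and grips with 3 to 60 N. Pads are 19 mm wide; open, the fingers measure 130 mm over their backs; the gripper's body (78 mm by 193 mm) begins 47 mm behind the grasp point.
Start: joints at [1.586, 0.359, 0.012, 0, -1.224, -0.288], TCP at [181.874, 650.013, 226.561] pointing down, gripper open.
Joint ranges: [-3.07, 3.07], [-1.43, 2.12], [-1.02, 1.25], [-3.03, 1.67], [-3.05, -0], [-3.03, 3.03]. Speed limits (rad/s): [2.39, 2.39, 3.01, 3.14, 3.14, 3.14].

### API

Orientations are given as a rotation vector (axis times angle).
In Python, from plant import ctrl gives the robot as it stands.
- The arm moves only by the tool apply_moves, never from a script. Its argument "plan" is a list of rows, each an object of numbers: "x", "y", "z": the shift along the world's x, y, z in m; "spin": the turn about the world's z in rad. In form: [{"x": .., "y": .., "z": .., "spin": ..}, ...]. A call has 1 to 12 rows; each row shifts and turns the commanded pose from where the row before left it; what a row does not reach is not made up. A row lasts 1/10 s, in which the tool goes at most 50 mm and 8.59 degrees, less where a joint would pass 70% of its speed; a pose out of reach is approached as far as the arm can. A call with a gripper value outside its range is refused whole. "claw" is the closure, from 0 (fully open) to 1 (shut), set as the call begins (left out, the last holds). The fingers move at their own pace and stop on an object; the grip force is fixed at half the most. Time passes only in rows, so rows that do not move let the fingers close. It gives the time, the measured TCP pose, the force and the opening at its end, in the units of the state.
- ctrl.state(): the state, without advancing time (a new reading comes with each control period).
- ctrl.camera(name): name is "scene" or "top"; returns the picture (400x640x3 uint8, blue, green, red); there is no depth.
- ctrl.get_calibration(name): a dict with "K" (3x3 intrinsics, pixels), "R" (3x3) and "t" (3): a world point X has camera coordinates R X + t. Camera axes: x right, y down, z forward; pixel columns grow to the right and rows downward; lengths in mm; the calibration is good to about 2 mm. A picture is of the moment at which its call begins. get_calibration takes no time and is no camera call.
- ctrl.finish_job(): hands the job in, once; it reports no verdict.
The state is a dict: "clock": time; "joint_pos": joint angles; "dq": joint speeds; "joint_efforts": joint torques, N m; "ee_pos": TCP position; "tcp_rot": TCP orientation; "wrist_force": force on the tool from outside, world axes, zero at the start; "wrist_torque": the same for the moment, N m; "opening": finger opening in mm.
Only numpy, scipy, OpenCV 4.12 (cv2) and the standard library are available. Lean on these libraries where they do the work, as an engineer would, in place of code of your own. Each camera call takes 0.05 s, during which the arm holds its last target.

## Working session

There is one attempt and no reset: what is moved stays moved. The work goes in short steps, Python scripts to look and compute and a tool call to move; the robot and the scene stay as the last step left them, time stands still between calls to the robot, and variables do not carry over. Pictures are saved under pics/ and viewed, and the job is handed in when it is done.

Besides the shell and the picture viewer there is one more tool, called after "Call:" by a JSON object that holds its "name" and its "arguments". apply_moves: Moves the arm, as the interface text tells. Its arguments: {"type":"object","properties":{"plan":{"type":"array"},"claw":{"type":"number"}},"required":["plan"]}

```bash
ls; mkdir -p pics
python3 - <<'E'
from plant import ctrl
import cv2
for n in ("scene","top"):
    cv2.imwrite(f"pics/{n}0.png",ctrl.camera(n)); print(n,ctrl.get_calibration(n))
s=ctrl.state();print(s, ctrl.grasp_offset)
E
```

```text
pics
scene {'K': array([[509.44757946,   0.        , 316.62952305],
       [  0.        , 509.44757946, 203.3245275 ],
       [  0.        ,   0.        ,   1.        ]]), 'R': array([[ 0.83535921, -0.54966265,  0.00677937],
       [-0.33181843, -0.51404249, -0.79098473],
       [ 0.43825965,  0.65850686, -0.61179833]]), 't': array([-439.87220647,  342.27947404, 1187.38232626])}
top {'K': array([[362.61740378,   0.        , 315.02399929],
       [  0.        , 362.61740378, 198.29720801],
       [  0.        ,   0.        ,   1.        ]]), 'R': array([[-0.10932879, -0.99399526,  0.00454408],
       [-0.97306625,  0.1060912 , -0.20466245],
       [ 0.20295142, -0.02679719, -0.97882206]]), 't': array([  75.22322961,  587.0069898 , 1074.77154591])}
{'clock': 0.1, 'joint_pos': array([ 1.58612425e+00,  3.59287347e-01,  1.11742154e-02, -2.92657476e-04,
       -1.22410639e+00, -2.88126640e-01]), 'dq': array([-7.35629877e-05, -1.82649181e-03,  3.28087607e-03,  8.66793548e-04,
       -5.40411608e-04, -8.88345727e-04]), 'joint_efforts': array([-7.96946933e-04, -5.84160089e+01,  2.93751597e+01,  7.01535612e+00,
        1.01628515e-02, -5.66166727e-05]), 'ee_pos': array([181.76029031, 649.62428098, 225.74762725]), 'tcp_rot': array([ 3.11095734e+00, -4.27141766e-01, -8.93413959e-05]), 'wrist_force': array([-0.34415124, -0.67620756, -0.82163713]), 'wrist_torque': array([-0.01051184,  0.02229767,  0.01906383]), 'opening': 87.83882455078121} 18.8
```

View pics/scene0.png

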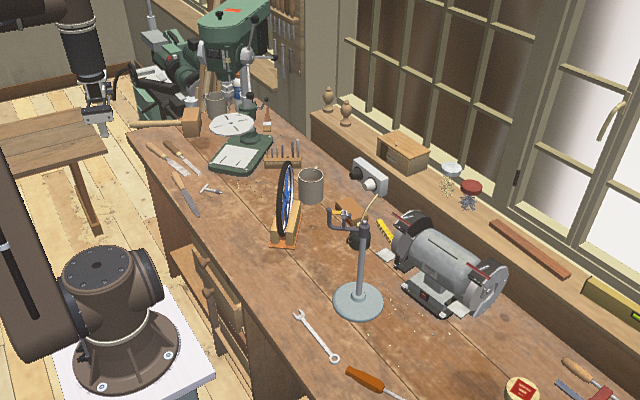

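View pics/top0.png

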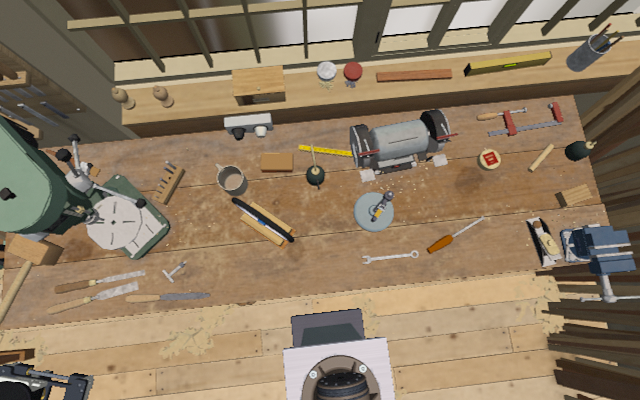

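The scene view shows the wheel at about (286,205), the stand foot at (358,302) and the hook at about (345,220). The top view shows the wheel at (263,220) and the stand at (374,211). I'll zoom in on both.

Run:
```python
import cv2
a=cv2.imread("pics/scene0.png");b=cv2.imread("pics/top0.png")
cv2.imwrite("pics/s_a.png",cv2.resize(a[150:330,250:400],None,fx=3.3,fy=3.3,interpolation=cv2.INTER_CUBIC))
cv2.imwrite("pics/t_a.png",cv2.resize(b[160:260,220:410],None,fx=4,fy=4,interpolation=cv2.INTER_CUBIC))
cv2.imwrite("pics/s_b.png",cv2.resize(a[190:260,315:390],None,fx=8,fy=8,interpolation=cv2.INTER_CUBIC))
```

```text
(no output)
```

View pics/s_a.png

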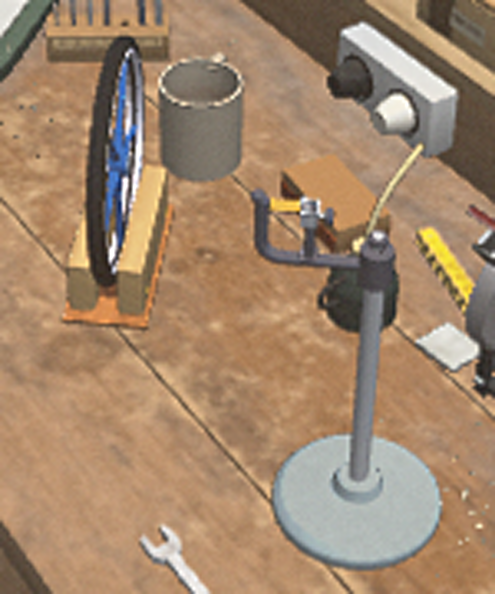

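View pics/t_a.png

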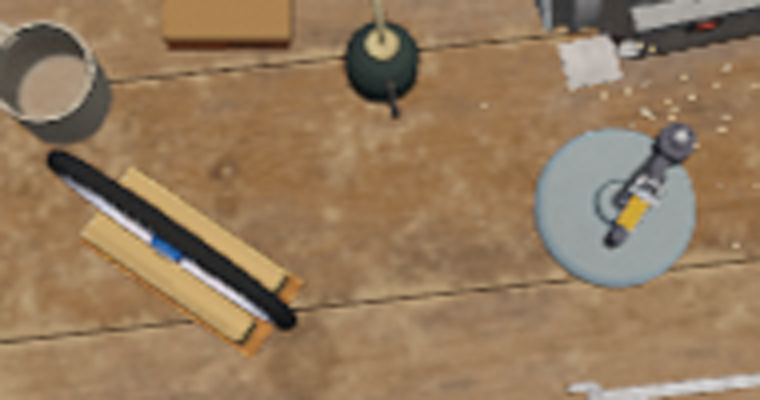

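View pics/s_b.png

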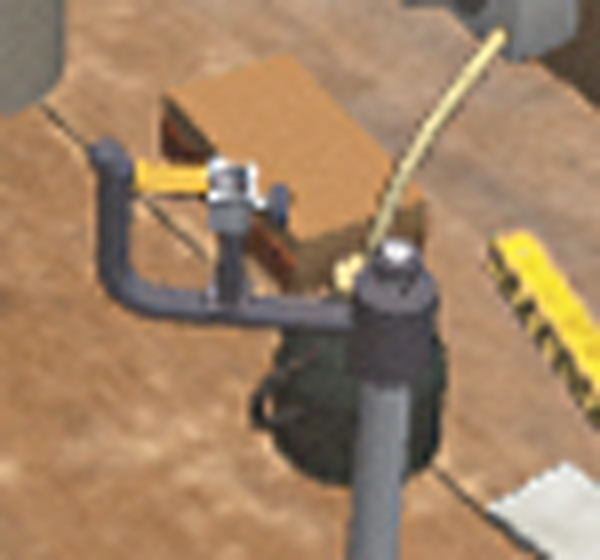

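```bash
cat > h.py <<'E'
import numpy as np,cv2
from plant import ctrl
def cal(n):
    c=ctrl.get_calibration(n);return c["K"],c["R"],c["t"]
def ray(n,p):
    K,R,t=cal(n);d=R.T@np.linalg.solve(K,[p[0],p[1],1.]);return -R.T@t,d/np.linalg.norm(d)
def onz(n,p,z):
    C,d=ray(n,p);return C+d*(z-C[2])/d[2]
def tri(p,q,n="scene",m="top"):
    A,a=ray(n,p);B,b=ray(m,q)
    s,u=np.linalg.lstsq(np.c_[a,-b],B-A,rcond=None)[0]
    P,Q=A+s*a,B+u*b;return (P+Q)/2,np.linalg.norm(P-Q)
def proj(n,X):
    K,R,t=cal(n);v=K@(R@np.asarray(X,float)+t);return v[:2]/v[2]
E
python3 - <<'E'
from h import *
np.set_printoptions(precision=1,suppress=True)
a=cv2.imread("pics/scene0.png");b=cv2.imread("pics/top0.png")
for n in("scene","top"):print(n,"cam",ray(n,(0,0))[0])
def big(mask,x0,y0):
    k,l,st,ce=cv2.connectedComponentsWithStats(mask.astype(np.uint8));i=1+np.argmax(st[1:,4])
    ys,xs=np.nonzero(l==i);return np.c_[xs+x0,ys+y0].astype(float)
# tyre
for n,im,(x0,x1,y0,y1) in (("scene",a,(268,300,155,245)),("top",b,(228,298,192,246))):
    c=im[y0:y1,x0:x1].astype(int);m=c.max(2)<62
    P=big(m,x0,y0);r=cv2.minAreaRect(P.astype(np.float32));print(n,"tyre",len(P),r, "ext",P[P[:,1].argmin()],P[P[:,1].argmax()],P[P[:,0].argmin()],P[P[:,0].argmax()])
    mu=P.mean(0);u=np.linalg.svd(P-mu,full_matrices=False)[2][0];s=(P-mu)@u;print("ends",mu+u*s.min(),mu+u*s.max())
    if n=="top":
        e=[onz(n,mu+u*(q),118) for q in (s.min(),s.max())];print(e,np.mean(e,0),np.linalg.norm(e[0]-e[1]))
# foot: light grey-blue
for n,im,(x0,x1,y0,y1) in (("scene",a,(325,392,275,325)),("top",b,(350,398,188,236))):
    c=im[y0:y1,x0:x1].astype(int);m=(c[...,0]-c[...,2]>3)&(c.max(2)>100)
    P=big(m,x0,y0);h=cv2.convexHull(P.astype(np.float32));e=cv2.fitEllipse(h);print(n,"foot",len(P),e,onz(n,e[0],17),onz(n,e[0],34))
# yellow keeper
for n,im,(x0,x1,y0,y1) in (("scene",a,(325,350,205,220)),("top",b,(370,388,203,222))):
    c=im[y0:y1,x0:x1].astype(int);m=(c[...,2]-c[...,0]>90)&(c[...,1]>110)
    P=big(m,x0,y0);print(n,"keeper",len(P),cv2.minAreaRect(P.astype(np.float32)),P.mean(0))
# blue hub
for n,im,(x0,x1,y0,y1) in (("scene",a,(268,300,155,245)),("top",b,(228,298,192,246))):
    c=im[y0:y1,x0:x1].astype(int);m=(c[...,0]-c[...,2]>70)
    P=big(m,x0,y0);print(n,"blue",len(P),P.mean(0),P.min(0),P.max(0))
E
```

```text
scene cam [ -39.4 -847.7 1000.2]
top cam [ 361.3   41.3 1171.8]
scene tyre 155 ((279.36859130859375, 215.6682891845703), (40.95152282714844, 6.5060715675354), 85.48600769042969) ext [281. 195.] [281. 236.] [276. 212.] [284. 233.]
ends [278.2 195.2] [280.4 236.1]
top tyre 367 ((262.869873046875, 218.9646453857422), (74.62911987304688, 6.551924705505371), 34.64094543457031) ext [232. 198.] [289. 241.] [232. 198.] [293. 237.]
ends [232.4 197.4] [293.8 239.9]
[array([609.2, 255.7, 118. ]), array([464.1,  87.1, 118. ])] [536.6 171.4 118. ] 222.45789388019145
scene foot 1328 ((358.18621826171875, 299.2914733886719), (46.15133285522461, 49.37993240356445), 100.965576171875) [ 534.7 -179.4   17. ] [ 524.8 -190.9   34. ]
top foot 1041 ((373.06500244140625, 211.53636169433594), (38.30367660522461, 39.779850006103516), 137.91883850097656) [ 537. -172.   17.] [ 534.4 -168.8   34. ]
scene keeper 52 ((344.5, 209.0), (8.0, 9.0), 90.0) [345.6 207.6]
top keeper 33 ((377.5384521484375, 212.69229125976562), (3.882901668548584, 7.765803337097168), 33.690067291259766) [377.5 212.6]
scene blue 112 [285.5 194.9] [282. 170.] [291. 217.]
top blue 16 [261.1 221.7] [258. 219.] [264. 224.]
```

Run:
```python
import cv2
a=cv2.imread("pics/scene0.png");b=cv2.imread("pics/top0.png")
cv2.imwrite("pics/s_c.png",cv2.resize(a[155:255,260:310],None,fx=6,fy=6,interpolation=cv2.INTER_NEAREST))
cv2.imwrite("pics/t_c.png",cv2.resize(b[180:240,345:405],None,fx=10,fy=10,interpolation=cv2.INTER_NEAREST))
cv2.imwrite("pics/t_d.png",cv2.resize(b[190:250,225:305],None,fx=9,fy=9,interpolation=cv2.INTER_NEAREST))
```

```text
(no output)
```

View pics/s_c.png

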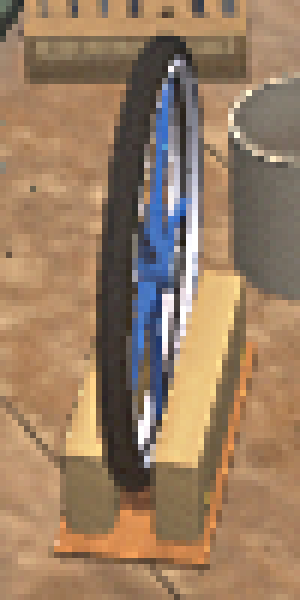

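View pics/t_c.png

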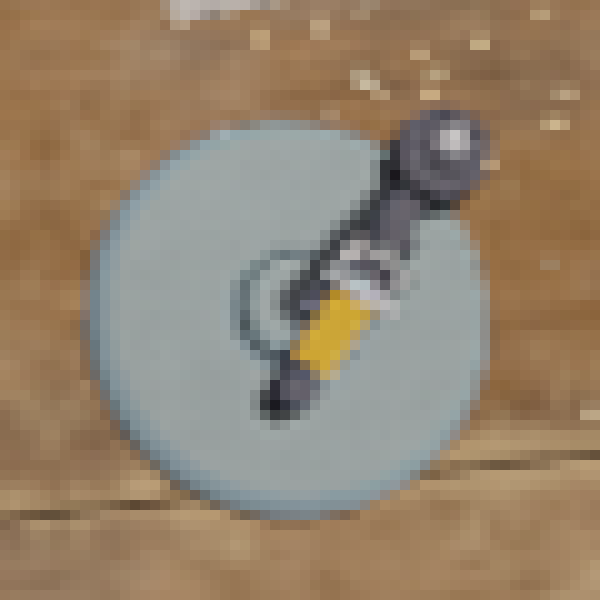

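View pics/t_d.png

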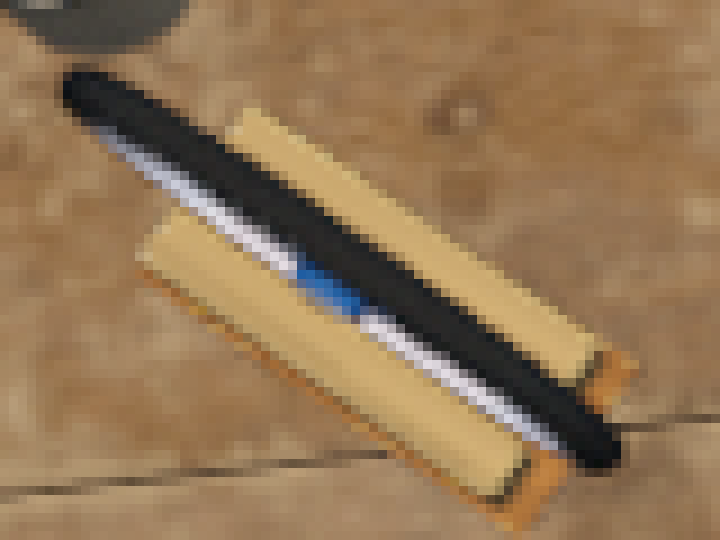

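Run:
```python
from h import *
np.set_printoptions(precision=1,suppress=True)
print("tip",tri((328.5,209.4),(372.8,220)))
print("tip z302 scene,top",onz("scene",(328.5,209.4),302),onz("top",(372.8,220),302))
print("head",tri((364.6,221),(390,194)))
print("keeper mid",tri((336.2,212.3),(378.3,213.2)))
print("hinge",tri((344,212.5),(381.2,207.5)))
a=cv2.imread("pics/scene0.png");b=cv2.imread("pics/top0.png")
# foot top-rim scene
# tyre in top view: per-column dark band near the wheel's top; and full tyre scene
c=a[155:245,268:300].astype(int);m=c.max(2)<75
for v in range(0,90,6):
    xs=np.nonzero(m[v])[0];print(v+155,xs+268)
# predicted: wheel
u=np.array([145.1,168.6])/222.45
for off in(0,):
    C=np.array([536.6,171.4,118])
    for k in (0,90,180,270):
        X=C+102*np.array([u[0]*np.sin(np.radians(k)),u[1]*np.sin(np.radians(k)),np.cos(np.radians(k))]);print(k,X,proj("scene",X),proj("top",X))
# foot expected
for P in ((537,-172,34),(534,-169,34),(530,-172,34)):print(proj("scene",P),proj("top",P))
```

```text
tip (array([ 476. , -118.4,  292.3]), np.float64(3.616451436669937))
tip z302 scene,top [ 470.7 -128.8  302. ] [ 473.1 -115.8  302. ]
head (array([ 538.5, -174.5,  270.1]), np.float64(0.2624074105319863))
keeper mid (array([ 489.4, -133.6,  289.2]), np.float64(1.4188090222198466))
hinge (array([ 503.3, -143.2,  288.8]), np.float64(0.32731752899310007))
155 [293]
161 [286 287 288 289]
167 [282 283 284 285 286 287 289]
173 [281 282 283 284 285 290]
179 [279 280 281 282 283 290 299]
185 [279 280 281 282 283 290]
191 [278 279 280 281 282 290]
197 [277 278 279 280 281 285]
203 [277 278 279 280 281 282 289]
209 [277 278 279 280 281]
215 [277 278 279 280]
221 [277 278 279 280 281 287]
227 [277 278 279 280 281 282 285]
233 [278 279 280 281 282 283 284]
239 []
0 [536.6 171.4 220. ] [286.  167.7] [257.5 212.6]
90 [603.1 248.7 118. ] [292.9 177.2] [234.9 199.1]
180 [536.6 171.4  16. ] [288.  224.5] [267.1 223.2]
270 [470.1  94.1 118. ] [280.5 219.8] [291.2 238.1]
[357.5 292.5] [373.9 210.6]
[355.9 292.3] [373.1 211.6]
[355.3 293.7] [374.2 212.8]
```

Stand axis is near (537,-172) and the seat near (490,-132). The hook's bar points at about -40°, and the wheel plane is at 49.3°, so the wheel needs almost no turn. I'll go above the pinch point on the far side.

Call:
{"name": "apply_moves", "arguments": {"plan": [{"x":0.01,"y":-0.025,"z":0.008,"spin":-0.1},{"x":0.02,"y":-0.025,"z":0.008,"spin":-0.11},{"x":0.02,"y":-0.025,"z":0.008,"spin":-0.11},{"x":0.02,"y":-0.025,"z":0.008,"spin":-0.11},{"x":0.02,"y":-0.025,"z":0.008,"spin":-0.11},{"x":0.02,"y":-0.025,"z":0.008,"spin":-0.11},{"x":0.02,"y":-0.025,"z":0.008,"spin":-0.11},{"x":0.02,"y":-0.025,"z":0.008,"spin":-0.11},{"x":0.02,"y":-0.025,"z":0,"spin":-0.11},{"x":0.02,"y":-0.025,"z":0,"spin":-0.11},{"x":0.02,"y":-0.025,"z":0,"spin":-0.11},{"x":0.02,"y":-0.025,"z":0,"spin":-0.11}], "claw": 0}}

```text
clock: 1.3
ee_pos: [412.3, 348.7, 290.3]
tcp_rot: [2.203, -2.239, -0.0]
wrist_force: [0.2, -0.1, -1.0]
opening: 87.2
```

Call:
{"name": "apply_moves", "arguments": {"plan": [{"x":0.022,"y":-0.022,"spin":-0.1},{"x":0.022,"y":-0.022,"spin":-0.1},{"x":0.022,"y":-0.022,"spin":-0.1},{"x":0.022,"y":-0.022,"spin":-0.1},{"x":0.022,"y":-0.022,"spin":-0.1},{"x":0.022,"y":-0.022,"spin":-0.1},{"x":0.0164,"y":-0.0173,"spin":-0.095},{},{}]}}

```text
invalid input at $.plan[0]: expected keys x, y, z, spin
```

```bash
cat > look.py <<'E'
import sys
from h import *
k=sys.argv[1]
w={"s":("scene",[int(v) for v in sys.argv[2].split(",")]),"t":("top",[int(v) for v in sys.argv[3].split(",")])}
o=[]
for q,(n,(x0,x1,y0,y1)) in w.items():
    im=ctrl.camera(n);cv2.imwrite(f"pics/full_{n}_{k}.png",im);c=im[y0:y1,x0:x1];f=min(400/c.shape[1],560/c.shape[0]);c=cv2.resize(c,None,fx=f,fy=f,interpolation=cv2.INTER_CUBIC);print(n,"scale",round(f,3));o.append(c)
H=max(c.shape[0] for c in o);o=[cv2.copyMakeBorder(c,0,H-c.shape[0],0,0,cv2.BORDER_CONSTANT) for c in o]
cv2.imwrite(f"pics/{k}.png",np.hstack(o))
s=ctrl.state();print(s["clock"],s["ee_pos"].round(1),s["joint_pos"].round(2),s["wrist_force"].round(1))
a=s["tcp_rot"];print("jaw",2*np.degrees(np.arctan2(a[1],a[0]))-90,"opening",s["opening"])
E
python3 look.py p1 230,350,120,270 200,320,160,270
```

```text
scene scale 3.333
top scale 3.333
1.4 [413.2 347.4 290.4] [ 1.06  0.1  -0.18  0.   -1.29 -1.08] [-0.5 -0.2 -0. ]
jaw -181.0484082976913 opening 87.63943878533907
```

View pics/p1.png

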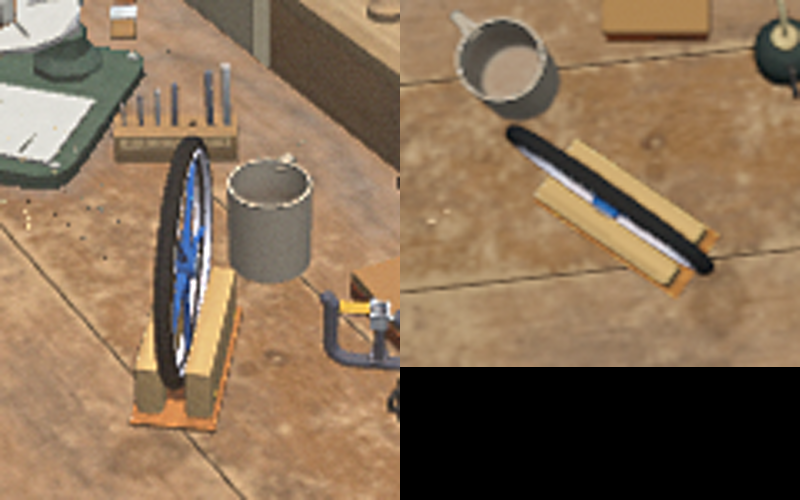

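The move was refused because every key is required, so nothing moved. The pictures show the wheel unobstructed, as before. I'll resend it with all four keys in every row.

Call:
{"name": "apply_moves", "arguments": {"plan": [{"x":0.022,"y":-0.022,"z":0,"spin":-0.1},{"x":0.022,"y":-0.022,"z":0,"spin":-0.1},{"x":0.022,"y":-0.022,"z":0,"spin":-0.1},{"x":0.022,"y":-0.022,"z":0,"spin":-0.1},{"x":0.022,"y":-0.022,"z":0,"spin":-0.1},{"x":0.022,"y":-0.022,"z":0,"spin":-0.1},{"x":0.016,"y":-0.016,"z":0,"spin":-0.092},{"x":0,"y":0,"z":0,"spin":0},{"x":0,"y":0,"z":0,"spin":0}]}}

```text
clock: 2.3
ee_pos: [559.7, 202.0, 290.0]
tcp_rot: [1.32, -2.85, -0.0]
wrist_force: [-0.6, 0.0, -1.2]
opening: 87.3
```

```bash
python3 look.py p2 230,350,120,270 200,320,160,270
```

```text
scene scale 3.333
top scale 3.333
2.4 [559.4 202.6 290.4] [ 0.68  0.19 -0.07 -0.   -1.31 -1.38] [0.1 0.8 0.3]
jaw -220.22096281208997 opening 87.92187854020706
```

View pics/p2.png

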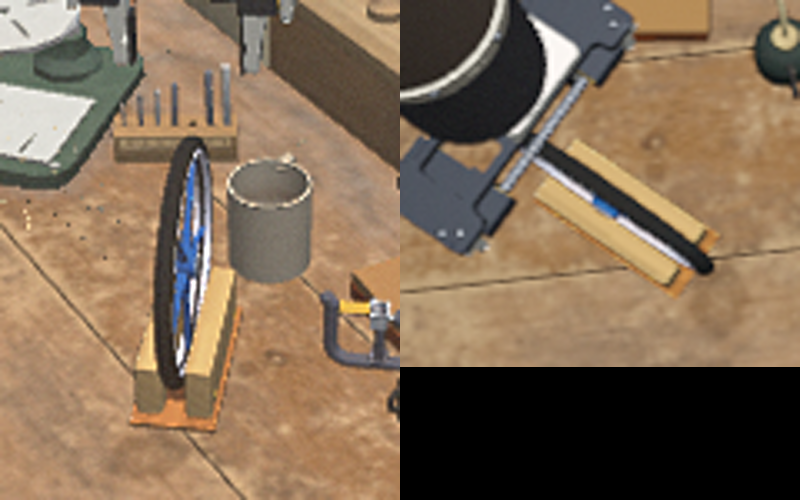

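Call:
{"name": "apply_moves", "arguments": {"plan": [{"x":0.001,"y":-0.002,"z":-0.02,"spin":-0.005},{"x":0,"y":-0.001,"z":-0.02,"spin":-0.004},{"x":0,"y":0,"z":-0.02,"spin":0},{"x":0,"y":0,"z":-0.018,"spin":0},{"x":0,"y":0,"z":-0.01,"spin":0},{"x":0,"y":0,"z":0,"spin":0},{"x":0,"y":0,"z":0,"spin":0}]}}

```text
clock: 3.1
ee_pos: [561.0, 199.5, 203.3]
tcp_rot: [-1.308, 2.856, -0.0]
wrist_force: [1.1, -0.2, 0.5]
opening: 87.8
```

Call:
{"name": "apply_moves", "arguments": {"plan": [{"x":0,"y":0,"z":0,"spin":0},{"x":0,"y":0,"z":0,"spin":0},{"x":0,"y":0,"z":0,"spin":0},{"x":0,"y":0,"z":0,"spin":0}], "claw": 0.68}}

```text
clock: 3.5
ee_pos: [561.0, 199.0, 202.9]
tcp_rot: [-1.306, 2.857, 0.0]
wrist_force: [-0.9, -0.6, 0.1]
opening: 61.4
```

```bash
python3 look.py p3 255,315,120,200 200,320,160,270
```

```text
scene scale 6.667
top scale 3.333
3.6 [560.9 199.  202.7] [ 0.67  0.24 -0.21  0.   -1.12 -1.38] [-0.  -1.1 -0.5]
jaw 139.14293218774765 opening 53.33422679225895
```

View pics/p3.png

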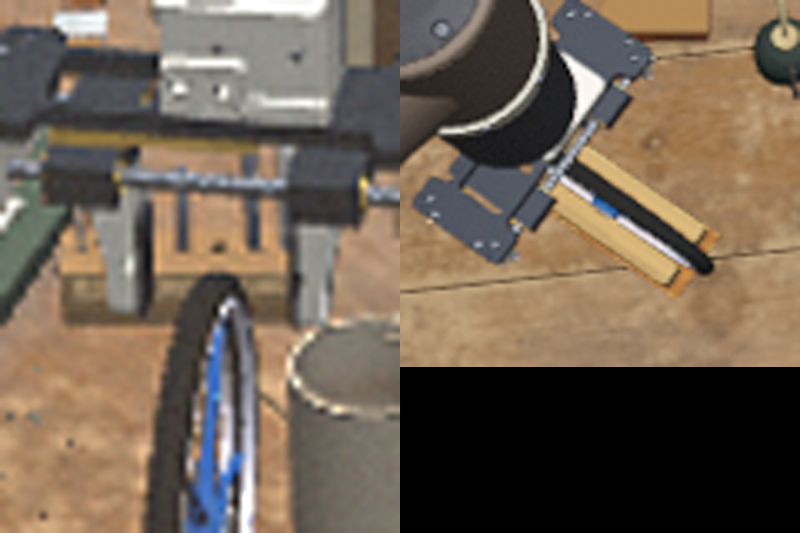

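The fingers straddle the tyre: inner edges at about 150 and 295 in the zoom, tyre top at about 218. They're roughly centred, so I'll keep closing in stages.

Call:
{"name": "apply_moves", "arguments": {"plan": [{"x":0,"y":0,"z":0,"spin":0},{"x":0,"y":0,"z":0,"spin":0},{"x":0,"y":0,"z":0,"spin":0},{"x":0,"y":0,"z":0,"spin":0},{"x":0,"y":0,"z":0,"spin":0}], "claw": 0.77}}

```text
clock: 4.1
ee_pos: [560.9, 199.0, 202.5]
tcp_rot: [1.306, -2.857, 0.0]
wrist_force: [1.0, 0.9, -1.0]
opening: 20.9
```

```bash
python3 look.py p4 255,315,120,200 200,320,160,270
```

```text
scene scale 6.667
top scale 3.333
4.2 [560.9 199.  202.5] [ 0.67  0.25 -0.21  0.   -1.12 -1.38] [-0.5  0.4 -0.1]
jaw -220.8519636629078 opening 20.22460351037288
```

View pics/p4.png

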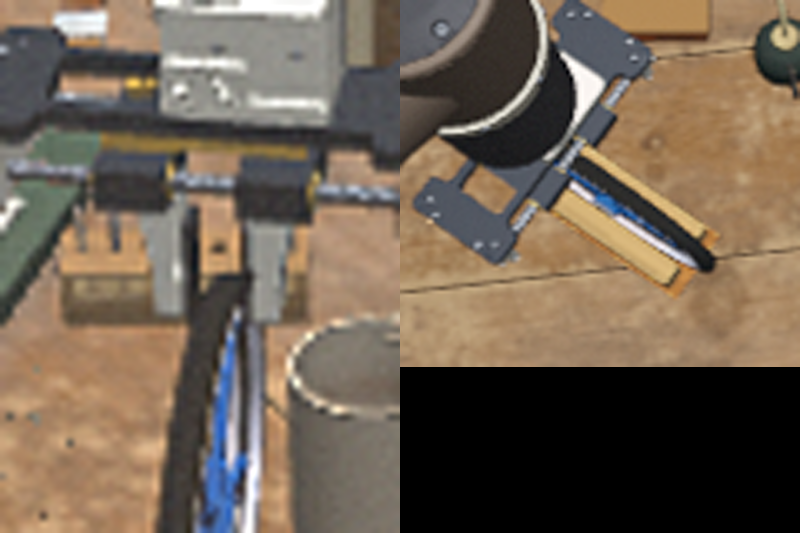

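The left finger has nudged the wheel to the right, so it stands about 3–4 mm to the left of my centre. I'll shift the gripper that way to recentre it.

Call:
{"name": "apply_moves", "arguments": {"plan": [{"x":-0.001,"y":0.001,"z":0,"spin":0},{"x":-0.001,"y":0.001,"z":0,"spin":0},{"x":-0.001,"y":0.0005,"z":0,"spin":0},{"x":0,"y":0,"z":0,"spin":0},{"x":0,"y":0,"z":0,"spin":0}]}}

```text
clock: 4.7
ee_pos: [557.8, 201.6, 202.6]
tcp_rot: [-1.307, 2.857, 0.0]
wrist_force: [-0.7, -0.5, -0.3]
opening: 20.4
```

```bash
python3 look.py p5 255,315,120,200 200,320,160,270
```

```text
scene scale 6.667
top scale 3.333
4.8 [557.9 201.5 202.6] [ 0.68  0.24 -0.21  0.   -1.12 -1.39] [-0.4 -1.2  0.2]
jaw 139.1512282934075 opening 20.016046883269684
```

View pics/p5.png

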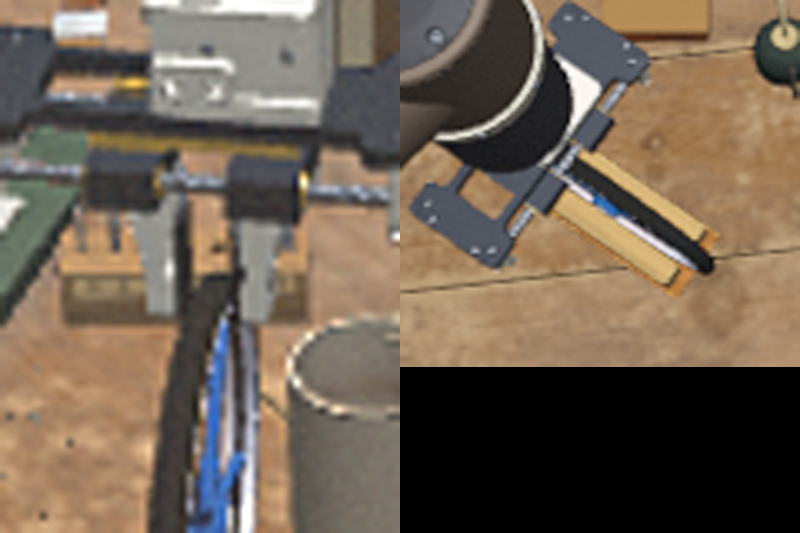

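Call:
{"name": "apply_moves", "arguments": {"plan": [{"x":-0.001,"y":0.001,"z":0,"spin":0},{"x":0,"y":0,"z":0,"spin":0},{"x":0,"y":0,"z":0,"spin":0}]}}

```text
clock: 5.1
ee_pos: [556.8, 202.5, 202.5]
tcp_rot: [1.307, -2.857, 0.0]
wrist_force: [0.6, -1.4, 0.3]
opening: 19.9
```

Call:
{"name": "apply_moves", "arguments": {"plan": [{"x":0,"y":0,"z":0,"spin":0},{"x":0,"y":0,"z":0,"spin":0},{"x":0,"y":0,"z":0,"spin":0},{"x":0,"y":0,"z":0,"spin":0},{"x":0,"y":0,"z":0,"spin":0}], "claw": 1}}

```text
clock: 5.6
ee_pos: [556.9, 202.5, 202.6]
tcp_rot: [1.307, -2.857, 0.0]
wrist_force: [0.3, -0.5, 0.4]
opening: 15.0
```

```bash
python3 look.py p6 255,315,120,200 200,320,160,270
```

```text
scene scale 6.667
top scale 3.333
5.7 [556.9 202.5 202.6] [ 0.68  0.24 -0.21 -0.   -1.12 -1.39] [ 0.   0.1 -0.6]
jaw 139.14723993779495 opening 15.174029589919039
```

View pics/p6.png

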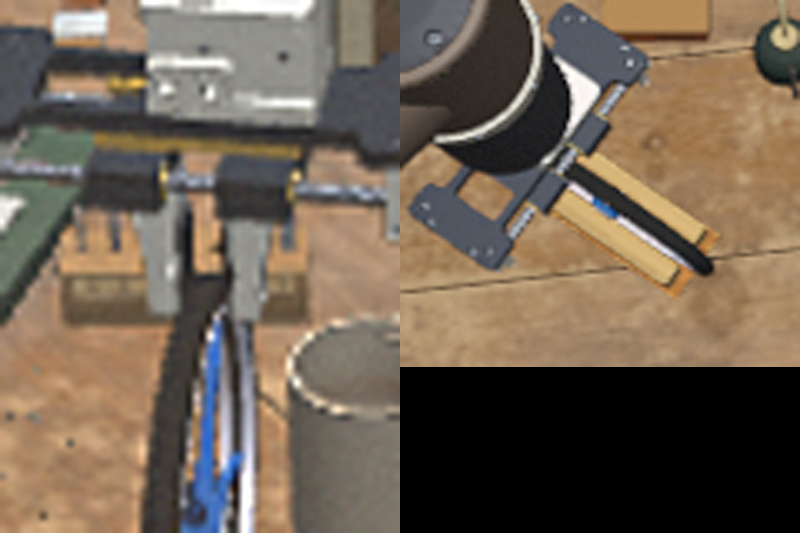

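Gripped at 15 mm opening with no side force, and the wheel is back in its original stance. I'll lift it now.

Call:
{"name": "apply_moves", "arguments": {"plan": [{"x":0,"y":0,"z":0.004,"spin":0},{"x":0,"y":0,"z":0.01,"spin":0},{"x":0,"y":0,"z":0.016,"spin":0},{"x":0,"y":0,"z":0.02,"spin":0},{"x":0,"y":0,"z":0.02,"spin":0},{"x":0,"y":0,"z":0.02,"spin":0},{"x":0,"y":0,"z":0.02,"spin":0},{"x":0,"y":0,"z":0.02,"spin":0},{"x":0,"y":0,"z":0.02,"spin":0},{"x":0,"y":0,"z":0.015,"spin":0},{"x":0,"y":0,"z":0.005,"spin":0},{"x":0,"y":0,"z":0,"spin":0}]}}

```text
clock: 6.9
ee_pos: [556.9, 202.6, 373.4]
tcp_rot: [-1.306, 2.856, 0.001]
wrist_force: [-0.6, 0.6, -3.1]
opening: 15.1
```

```bash
python3 look.py p7 230,350,60,210 200,320,160,270
```

```text
scene scale 3.333
top scale 3.333
7.0 [556.5 202.4 371.8] [ 0.68  0.17  0.07 -0.   -1.48 -1.39] [ 0.  -0.2 -1.9]
jaw -220.85652072038877 opening 15.16196363507895
```

View pics/p7.png

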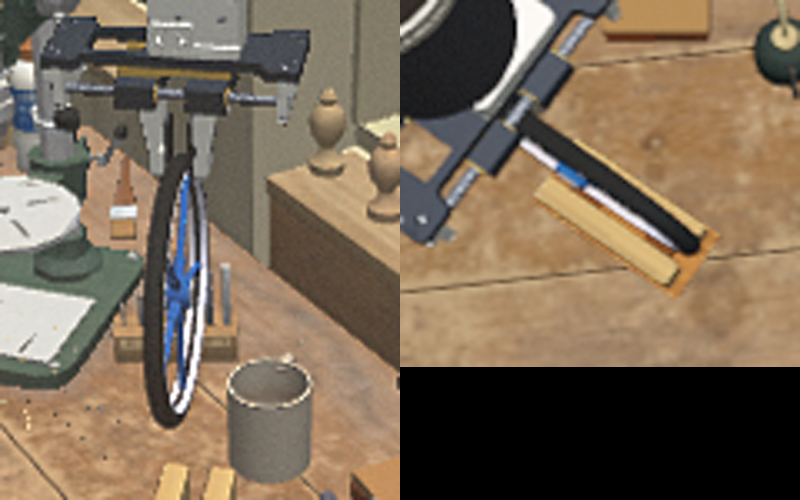

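Call:
{"name": "apply_moves", "arguments": {"plan": [{"x":-0.003,"y":-0.01,"z":0,"spin":0},{"x":-0.006,"y":-0.02,"z":0,"spin":0},{"x":-0.008,"y":-0.025,"z":0,"spin":0},{"x":-0.01,"y":-0.03,"z":0,"spin":0},{"x":-0.01,"y":-0.03,"z":0,"spin":0},{"x":-0.01,"y":-0.03,"z":0,"spin":0},{"x":-0.01,"y":-0.03,"z":0,"spin":0},{"x":-0.01,"y":-0.03,"z":0,"spin":0},{"x":-0.01,"y":-0.03,"z":0,"spin":0},{"x":-0.008,"y":-0.02,"z":0,"spin":0},{"x":-0.004,"y":-0.013,"z":0,"spin":0},{"x":0,"y":0,"z":0,"spin":0}]}}

```text
clock: 8.2
ee_pos: [466.5, -67.6, 373.0]
tcp_rot: [-1.303, 2.858, -0.001]
wrist_force: [-0.0, 0.5, -2.6]
opening: 15.6
```

```bash
python3 look.py p8 270,390,100,250 300,420,150,260
```

```text
scene scale 3.333
top scale 3.333
8.3 [467.5 -66.  372.7] [ 0.28 -0.05 -0.16 -0.   -1.46 -0.99] [ 0.3 -0.  -3.1]
jaw 139.0797231769467 opening 15.433770504480297
```

View pics/p8.png

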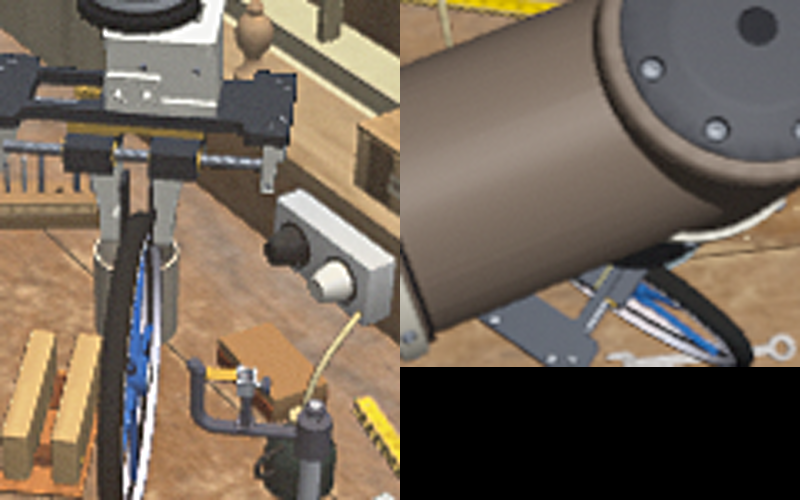

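Run:
```python
from h import *
np.set_printoptions(precision=1,suppress=True)
ang=np.radians(-40.2);ex=np.array([np.cos(ang),np.sin(ang),0]);S=np.array([490,-132.5,250.])
for nm,dx,dz in (("tip end",-18,52),("tip inner top",-12.5,50),("bar at seat mid",0,-5),("lug mid",17,20),("post ax bar",62,-5),("post z120",62,-130),("foot",62,-216),("foot bottom",62,-250)):
    X=S+dx*ex+[0,0,dz];print(nm,X,"scene",proj("scene",X),"crop p8",(proj("scene",X)-[270,100])*10/3,"top",proj("top",X),"cropTc",(proj("top",X)-[345,180])*10)
# hub expected
T=ctrl.state()["ee_pos"];H=T+[-24.2,-28,-84.6];print("hub",H,(proj("scene",H)-[270,100])*10/3)
im=cv2.imread("pics/full_scene_p8.png")
cv2.imwrite("pics/p8h.png",cv2.resize(im[195:310,320:390],None,fx=5,fy=5,interpolation=cv2.INTER_CUBIC))
cv2.imwrite("pics/p8w.png",cv2.resize(im[150:290,280:350],None,fx=4.2,fy=4.2,interpolation=cv2.INTER_CUBIC))
```

```text
tip end [ 476.3 -120.9  302. ] scene [328.5 206.7] crop p8 [195.1 355.7] top [374.7 218.5] cropTc [297.1 384.9]
tip inner top [ 480.5 -124.4  300. ] scene [331.  207.6] crop p8 [203.3 358.7] top [375.8 216.8] cropTc [307.7 367.6]
bar at seat mid [ 490.  -132.5  245. ] scene [335.8 226.9] crop p8 [219.5 423.1] top [374.7 216.1] cropTc [297.4 360.8]
lug mid [ 503.  -143.5  270. ] scene [343.7 219.1] crop p8 [245.6 397. ] top [379.9 209. ] cropTc [349.5 290.2]
post ax bar [ 537.4 -172.5  245. ] scene [363.  229.2] crop p8 [310.  430.6] top [387.3 196.6] cropTc [423.  166.5]
post z120 [ 537.4 -172.5  120. ] scene [359.8 268.3] crop p8 [299.2 561.2] top [378.8 205.5] cropTc [338.5 255. ]
foot [ 537.4 -172.5   34. ] scene [357.8 292.6] crop p8 [292.6 642. ] top [374.1 210.5] cropTc [290.7 305. ]
foot bottom [ 537.4 -172.5    0. ] scene [357.  301.6] crop p8 [290.1 672.1] top [372.4 212.3] cropTc [273.7 322.8]
hub [443.3 -94.  288.1] [131.8 367.6]
```

View pics/p8h.png

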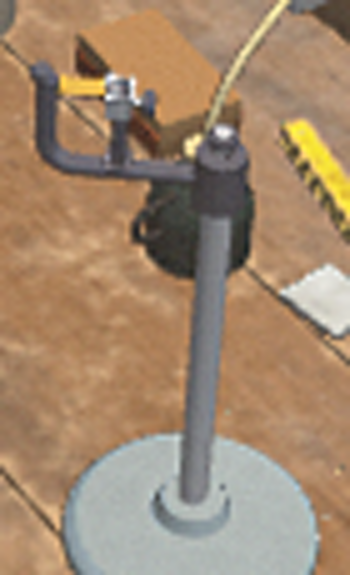

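View pics/p8w.png

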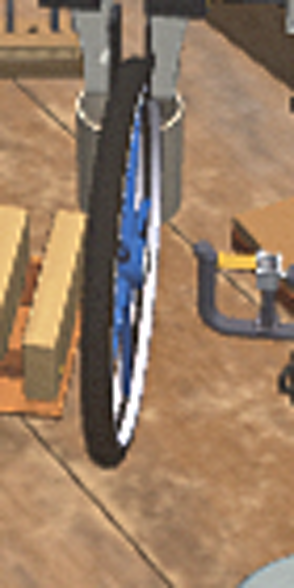

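The hook model matches the scene picture within about 1 px (bar, lug and post), and the hub is where I expected it. I'll lower to just above tip height.

Call:
{"name": "apply_moves", "arguments": {"plan": [{"x":0,"y":0,"z":-0.006,"spin":0},{"x":0,"y":0,"z":-0.012,"spin":0},{"x":0,"y":0,"z":-0.015,"spin":0},{"x":0,"y":0,"z":-0.015,"spin":0},{"x":0,"y":0,"z":-0.012,"spin":0},{"x":0,"y":0,"z":-0.006,"spin":0},{"x":0.003,"y":-0.003,"z":0,"spin":0.004},{"x":0.006,"y":-0.005,"z":0,"spin":0.004},{"x":0.007,"y":-0.006,"z":0,"spin":0.004},{"x":0.004,"y":-0.003,"z":0,"spin":0},{"x":0,"y":0,"z":0,"spin":0},{"x":0,"y":0,"z":0,"spin":0}]}}

```text
clock: 9.5
ee_pos: [487.9, -82.7, 306.5]
tcp_rot: [1.322, -2.849, -0.0]
wrist_force: [0.2, -0.4, -3.2]
opening: 15.0
```

```bash
cat > rel.py <<'E'
from h import *
np.set_printoptions(precision=1,suppress=True)
ang=np.radians(-40.2);ex=np.array([np.cos(ang),np.sin(ang),0]);ey=np.array([-ex[1],ex[0],0]);S=np.array([490,-132.5,250.])
s=ctrl.state();T=s["ee_pos"];a=s["tcp_rot"];j=np.radians(2*np.degrees(np.arctan2(a[1],a[0]))-90)
u=np.array([-np.sin(j),np.cos(j),0]); u=u*np.sign(u[0])
H=T-36.9*u+[0,0,-84.6]; d=H-S
print("hub in hook frame: x %.1f y %.1f  z above seated %.1f"%(d@ex,d@ey,d[2]+94),"jaw",np.degrees(j)%180,"F hook",(s["wrist_force"]@np.c_[ex,ey,[0,0,1]]).round(1))
E
python3 look.py p9 290,370,150,270 300,420,150,260; python3 rel.py
```

```text
scene scale 4.667
top scale 3.333
9.6 [487.7 -82.5 306.6] [ 0.23  0.01 -0.24 -0.   -1.32 -0.93] [-0.8 -1.1 -2.6]
jaw -220.17776738152554 opening 15.203243985296558
hub in hook frame: x -34.0 y -0.2  z above seated 66.0 jaw 139.82223261847446 F hook [ 0.1 -1.4 -2.6]
```

View pics/p9.png

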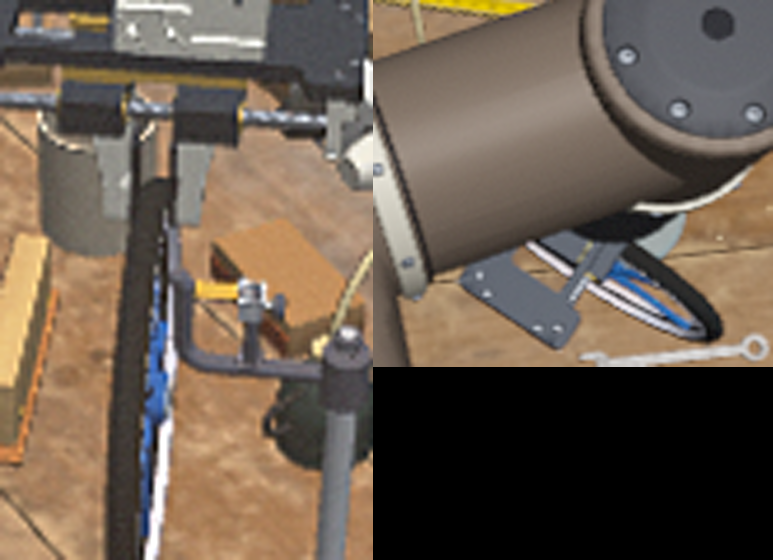

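Call:
{"name": "apply_moves", "arguments": {"plan": [{"x":0.003,"y":-0.003,"z":0,"spin":0},{"x":0.005,"y":-0.004,"z":0,"spin":0},{"x":0.005,"y":-0.004,"z":0,"spin":0},{"x":0.005,"y":-0.004,"z":0,"spin":0},{"x":0.004,"y":-0.004,"z":0,"spin":0},{"x":0.002,"y":-0.001,"z":0,"spin":0},{"x":0,"y":0,"z":0,"spin":0},{"x":0,"y":0,"z":0,"spin":0}]}}

```text
clock: 10.4
ee_pos: [511.8, -102.5, 306.5]
tcp_rot: [1.323, -2.849, -0.0]
wrist_force: [-0.5, 0.4, -2.6]
opening: 15.2
```

```bash
python3 look.py p10 310,370,160,250 300,420,150,260; python3 rel.py
```

```text
scene scale 6.222
top scale 3.333
10.5 [ 511.7 -102.4  306.6] [ 0.18  0.06 -0.19 -0.   -1.32 -0.88] [ 0.9  0.1 -2.1]
jaw 139.8404457726876 opening 14.983797440511303
hub in hook frame: x -2.8 y 0.1  z above seated 66.0 jaw 139.8404457726876 F hook [ 0.6  0.7 -2.1]
```

View pics/p10.png

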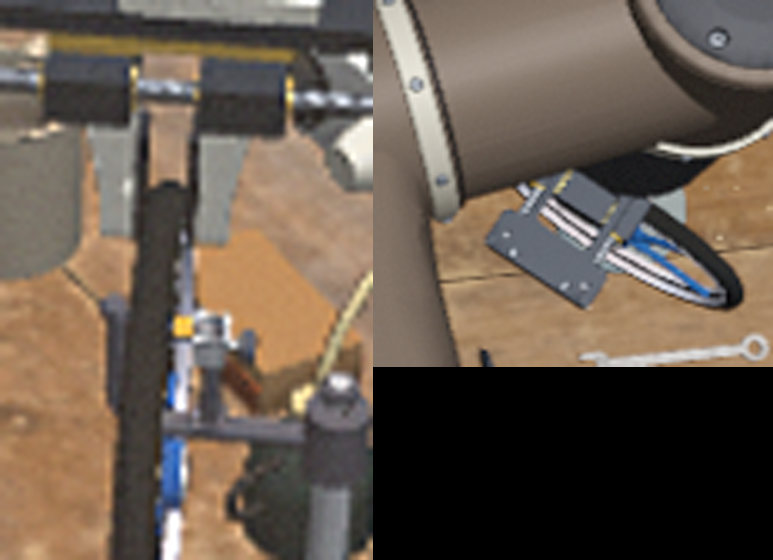

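The rim is over the throat: tip at (115,305) to its left, keeper and lug to its right. I'll lower it in guarded steps.

Call:
{"name": "apply_moves", "arguments": {"plan": [{"x":0,"y":0,"z":-0.004,"spin":0},{"x":0,"y":0,"z":-0.004,"spin":0},{"x":0,"y":0,"z":-0.003,"spin":0},{"x":0,"y":0,"z":-0.002,"spin":0},{"x":0,"y":0,"z":0,"spin":0},{"x":0,"y":0,"z":0,"spin":0}]}}

```text
clock: 11.1
ee_pos: [511.9, -102.5, 293.6]
tcp_rot: [1.324, -2.849, 0.0]
wrist_force: [-1.0, -0.8, -2.1]
opening: 15.1
```

Call:
{"name": "apply_moves", "arguments": {"plan": [{"x":0,"y":0,"z":-0.001,"spin":0},{"x":0,"y":0,"z":-0.001,"spin":0},{"x":0,"y":0,"z":0,"spin":0}]}}

```text
clock: 11.4
ee_pos: [511.8, -102.5, 291.4]
tcp_rot: [1.324, -2.849, -0.0]
wrist_force: [1.0, -0.8, -2.8]
opening: 14.9
```

```bash
python3 rel.py
```

```text
hub in hook frame: x -2.7 y 0.1  z above seated 50.8 jaw 139.8339729276346 F hook [ 1.3  0.  -2.8]
```

Call:
{"name": "apply_moves", "arguments": {"plan": [{"x":0,"y":0,"z":-0.001,"spin":0},{"x":0,"y":0,"z":-0.001,"spin":0},{"x":0,"y":0,"z":0,"spin":0}]}}

```text
clock: 11.7
ee_pos: [511.8, -102.5, 289.4]
tcp_rot: [1.323, -2.849, -0.0]
wrist_force: [0.8, -0.3, -1.7]
opening: 15.2
```

Call:
{"name": "apply_moves", "arguments": {"plan": [{"x":0,"y":0,"z":-0.001,"spin":0},{"x":0,"y":0,"z":-0.001,"spin":0},{"x":0,"y":0,"z":0,"spin":0}]}}

```text
clock: 12.0
ee_pos: [511.8, -102.5, 287.4]
tcp_rot: [1.323, -2.849, -0.0]
wrist_force: [0.2, 0.8, -2.6]
opening: 14.6
```

Call:
{"name": "apply_moves", "arguments": {"plan": [{"x":0,"y":0,"z":-0.001,"spin":0},{"x":0,"y":0,"z":-0.001,"spin":0},{"x":0,"y":0,"z":0,"spin":0}]}}

```text
clock: 12.3
ee_pos: [511.8, -102.5, 285.4]
tcp_rot: [1.324, -2.849, -0.0]
wrist_force: [0.1, 0.6, -2.8]
opening: 15.0
```

No keeper contact yet at about 45 mm, and the rim is now beside the tip. I'll feel gently toward the tip.

Call:
{"name": "apply_moves", "arguments": {"plan": [{"x":0,"y":0,"z":-0.001,"spin":0},{"x":-0.0004,"y":0.0003,"z":0,"spin":0},{"x":-0.0004,"y":0.0003,"z":0,"spin":0},{"x":0,"y":0,"z":0,"spin":0}]}}

```text
clock: 12.7
ee_pos: [511.0, -101.9, 284.6]
tcp_rot: [-1.324, 2.849, -0.0]
wrist_force: [-0.0, -0.2, -2.9]
opening: 14.9
```

Call:
{"name": "apply_moves", "arguments": {"plan": [{"x":-0.0004,"y":0.0003,"z":0,"spin":0},{"x":-0.0004,"y":0.0003,"z":0,"spin":0},{"x":0,"y":0,"z":0,"spin":0}]}}

```text
clock: 13.0
ee_pos: [510.2, -101.2, 284.6]
tcp_rot: [-1.324, 2.849, 0.0]
wrist_force: [-0.5, -0.5, -2.5]
opening: 15.2
```

```bash
python3 rel.py;  python3 look.py p11 310,370,160,250 300,420,150,260; python3 rel.py
```

```text
hub in hook frame: x -4.7 y 0.0  z above seated 44.0 jaw 139.8382064035938 F hook [-0.  -0.7 -2.5]
scene scale 6.222
top scale 3.333
13.1 [ 510.3 -101.3  284.6] [ 0.18  0.07 -0.23 -0.   -1.27 -0.88] [ 0.4 -0.1 -2.8]
jaw 139.83595955263831 opening 15.065905438215669
hub in hook frame: x -4.7 y 0.0  z above seated 44.0 jaw 139.83595955263831 F hook [ 0.4  0.2 -2.8]
```

View pics/p11.png

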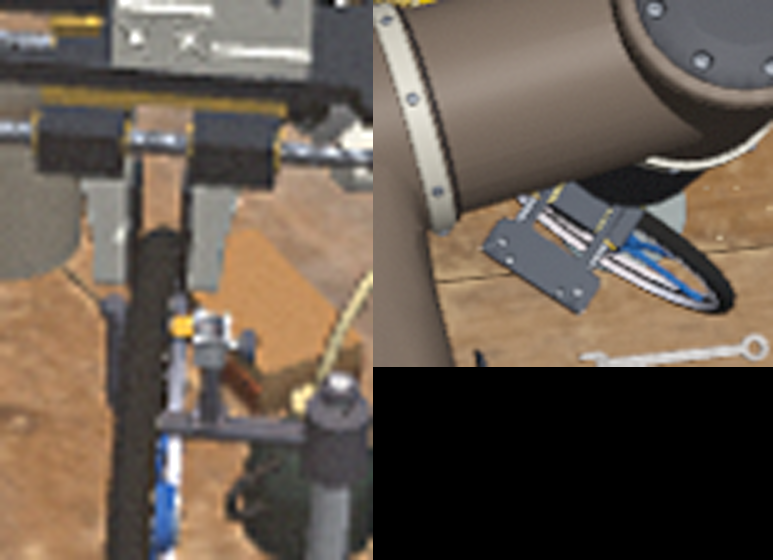

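Call:
{"name": "apply_moves", "arguments": {"plan": [{"x":-0.0004,"y":0.0003,"z":0,"spin":0},{"x":-0.0004,"y":0.0003,"z":0,"spin":0},{"x":0,"y":0,"z":0,"spin":0}]}}

```text
clock: 13.4
ee_pos: [509.6, -100.7, 284.7]
tcp_rot: [-1.324, 2.849, -0.001]
wrist_force: [1.5, -0.7, -2.7]
opening: 15.5
```

```bash
python3 rel.py
```

```text
hub in hook frame: x -5.5 y 0.0  z above seated 44.1 jaw 139.84249414678752 F hook [ 1.6  0.4 -2.7]
```

Call:
{"name": "apply_moves", "arguments": {"plan": [{"x":-0.0004,"y":0.0003,"z":0,"spin":0},{"x":-0.0004,"y":0.0003,"z":0,"spin":0},{"x":0,"y":0,"z":0,"spin":0}]}}

```text
clock: 13.7
ee_pos: [509.2, -100.3, 284.9]
tcp_rot: [-1.323, 2.848, -0.001]
wrist_force: [2.9, -2.7, -0.8]
opening: 15.2
```

```bash
python3 rel.py
```

```text
hub in hook frame: x -6.1 y 0.1  z above seated 44.3 jaw 139.8433172972264 F hook [ 3.9 -0.2 -0.8]
```

The tip contact is felt at x≈-5.4, with 3.9 N along the bar. I'll ease off to just clear of it and press down.

Call:
{"name": "apply_moves", "arguments": {"plan": [{"x":0.0005,"y":-0.0004,"z":0,"spin":0},{"x":0.0006,"y":-0.0005,"z":0,"spin":0},{"x":0,"y":0,"z":0,"spin":0}]}}

```text
clock: 14.0
ee_pos: [509.6, -100.9, 284.4]
tcp_rot: [1.323, -2.849, -0.001]
wrist_force: [1.6, -0.9, -1.3]
opening: 15.2
```

```bash
python3 rel.py
```

```text
hub in hook frame: x -5.4 y -0.2  z above seated 43.8 jaw 139.82665709567632 F hook [ 1.8  0.3 -1.3]
```

Call:
{"name": "apply_moves", "arguments": {"plan": [{"x":0,"y":0,"z":-0.001,"spin":0},{"x":0,"y":0,"z":-0.001,"spin":0},{"x":0,"y":0,"z":0,"spin":0}]}}

```text
clock: 14.3
ee_pos: [509.9, -101.1, 283.0]
tcp_rot: [-1.324, 2.849, -0.001]
wrist_force: [0.4, 0.0, 3.6]
opening: 15.5
```

Call:
{"name": "apply_moves", "arguments": {"plan": [{"x":0,"y":0,"z":-0.001,"spin":0},{"x":0,"y":0,"z":-0.001,"spin":0},{"x":0,"y":0,"z":0,"spin":0}]}}

```text
clock: 14.6
ee_pos: [510.4, -101.3, 281.7]
tcp_rot: [-1.323, 2.847, -0.002]
wrist_force: [0.9, -1.6, 5.2]
opening: 15.6
```

```bash
python3 rel.py
```

```text
hub in hook frame: x -4.5 y 0.1  z above seated 41.1 jaw 139.85661079031158 F hook [ 1.7 -0.6  5.2]
```

Call:
{"name": "apply_moves", "arguments": {"plan": [{"x":0,"y":0,"z":-0.001,"spin":0},{"x":0,"y":0,"z":0,"spin":0}]}}

```text
clock: 14.8
ee_pos: [510.6, -101.4, 280.9]
tcp_rot: [-1.323, 2.847, -0.003]
wrist_force: [0.1, -1.3, 7.1]
opening: 15.1
```

```bash
python3 look.py p12 310,370,170,260 300,420,150,260; python3 rel.py
```

```text
scene scale 6.222
top scale 3.333
14.9 [ 510.6 -101.4  281. ] [ 0.18  0.07 -0.24  0.   -1.26 -0.88] [ 0.  -1.7  5.8]
jaw 139.8560095217945 opening 15.20964311044975
hub in hook frame: x -4.3 y 0.2  z above seated 40.4 jaw 139.8560095217945 F hook [ 1.2 -1.3  5.8]
```

View pics/p12.png

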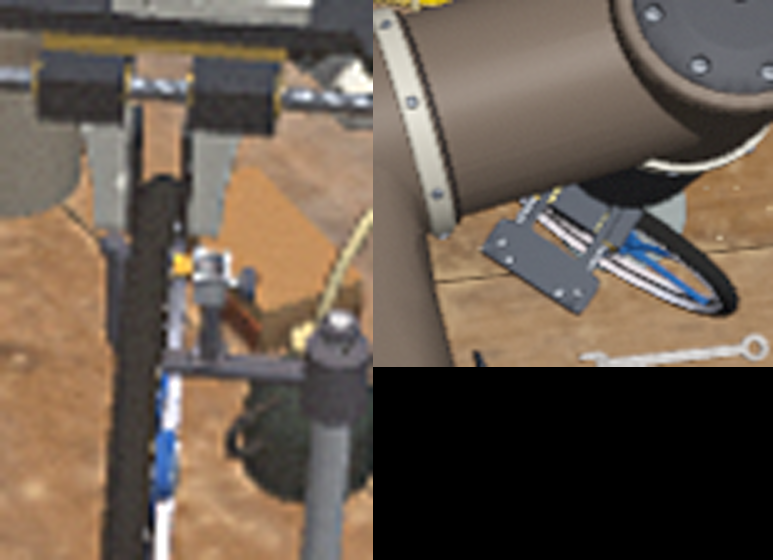

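Call:
{"name": "apply_moves", "arguments": {"plan": [{"x":-0.0005,"y":0.0004,"z":-0.001,"spin":0},{"x":0,"y":0,"z":0,"spin":0}]}}

```text
clock: 15.1
ee_pos: [510.5, -101.3, 280.3]
tcp_rot: [-1.323, 2.846, -0.005]
wrist_force: [2.0, -2.7, 7.5]
opening: 15.4
```

```bash
python3 rel.py
```

```text
hub in hook frame: x -4.4 y 0.2  z above seated 39.7 jaw 139.86765038154212 F hook [ 3.2 -0.8  7.5]
```

Call:
{"name": "apply_moves", "arguments": {"plan": [{"x":0,"y":0,"z":-0.001,"spin":0},{"x":0,"y":0,"z":0,"spin":0}]}}

```text
clock: 15.3
ee_pos: [510.6, -101.3, 279.4]
tcp_rot: [-1.323, 2.846, -0.005]
wrist_force: [0.6, -2.5, 8.9]
opening: 15.2
```

```bash
python3 rel.py
```

```text
hub in hook frame: x -4.3 y 0.2  z above seated 38.8 jaw 139.86997895210004 F hook [ 2.1 -1.5  8.9]
```

```bash
python3 look.py p13 300,370,170,275 330,420,190,260
python3 - <<'E'
import cv2,numpy as np
o=[]
for k in("p11","p12","p13"):
    im=cv2.imread(f"pics/full_scene_{k}.png")[170:290,315:365];o.append(cv2.resize(im,None,fx=5,fy=5,interpolation=cv2.INTER_CUBIC))
cv2.imwrite("pics/cmp.png",np.hstack(o))
E
python3 rel.py
```

```text
scene scale 5.333
top scale 4.444
15.4 [ 510.6 -101.3  279.4] [ 0.18  0.07 -0.24  0.   -1.26 -0.88] [ 1.2 -1.9  8. ]
jaw 139.8694730499501 opening 15.184892984420998
hub in hook frame: x -4.4 y 0.2  z above seated 38.8 jaw 139.8694730499501 F hook [ 2.2 -0.7  8. ]
```

View pics/cmp.png

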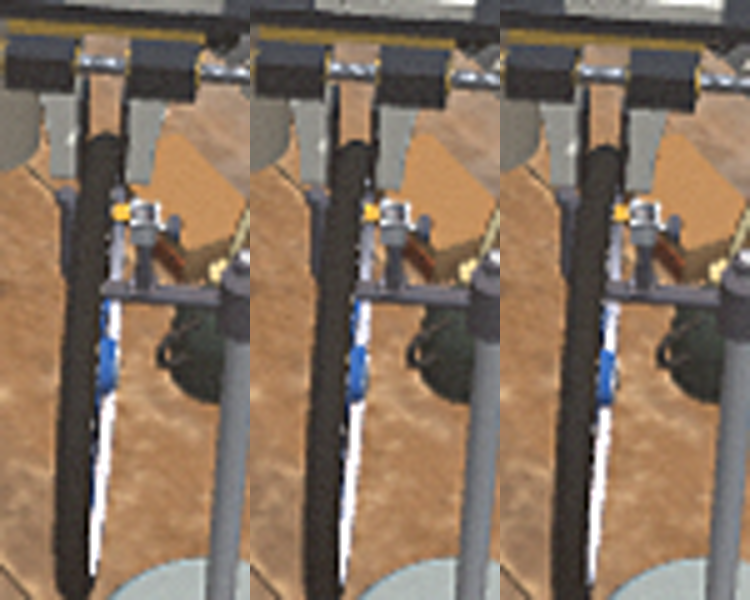

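View pics/p13.png

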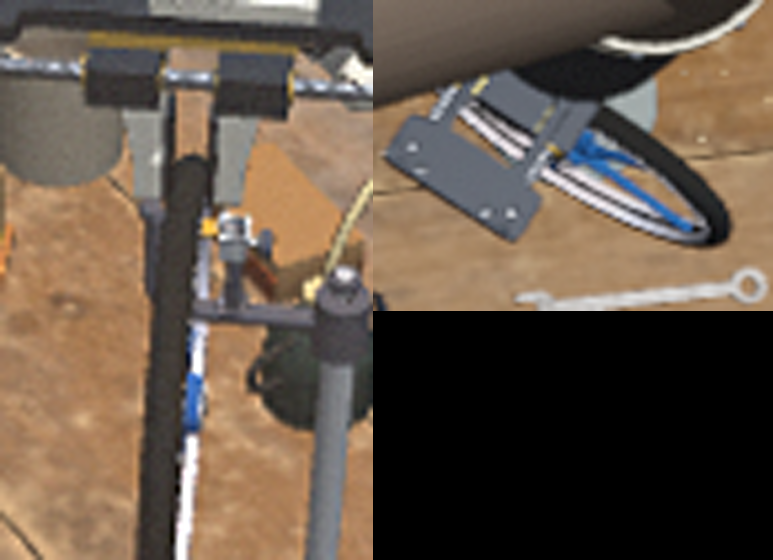

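Run:
```python
from h import *
np.set_printoptions(precision=2,suppress=True)
for k in("p9","p10","p11","p12","p13"):
    b=cv2.imread(f"pics/full_top_{k}.png");y0,x0=205,365
    c=b[y0:262,x0:430].astype(int);m=(c.max(2)<60).astype(np.uint8)
    q,l,st,ce=cv2.connectedComponentsWithStats(m);i=1+np.argmax(st[1:,4]);ys,xs=np.nonzero(l==i)
    P=np.c_[xs+x0,ys+y0];d=P@np.array([.8,.6]);print(k,"top ext",P[d>d.max()-1.5].mean(0),"maxcol",P[:,0].max(),"maxrow",P[:,1].max(),end=" ")
    a=cv2.imread(f"pics/full_scene_{k}.png");c=a[190:320,300:370].astype(int);m=((c[...,0]-c[...,2]>70)).astype(np.uint8)
    q,l,st,ce=cv2.connectedComponentsWithStats(m);i=1+np.argmax(st[1:,4]);print("hub blue",ce[i]+[300,190],st[i])
# sensitivities
ang=np.radians(-40.2);ex=np.array([np.cos(ang),np.sin(ang),0]);ey=np.array([-ex[1],ex[0],0])
for z,x in((287.4+18.6-18,-2.8),(284.6,-4.7),(281,-4.3),(279.4,-4.4)):
    H=np.array([490,-132.5,0])+x*ex+[0,0,z-84.6]
    for th in (0,.1):
        r=lambda y,zz:H+ey*(37+(y-37)*np.cos(th)+(zz-95)*np.sin(th))+[0,0,95+(zz-95)*np.cos(th)-(y-37)*np.sin(th)]
        print(z,th,"end top",proj("top",r(-110,0)),"hub scene",proj("scene",r(0,0)))
```

```text
p9 top ext [403.   249.71] maxcol 404 maxrow 252 hub blue [323.24 228.94] [21 29  5 20 54]
p10 top ext [408.6 239.5] maxcol 410 maxrow 242 hub blue [337. 235.] [36 41  3  9 27]
p11 top ext [405.89 241.22] maxcol 407 maxrow 243 hub blue [335.93 241.67] [35 47  3 10 27]
p12 top ext [407. 242.] maxcol 408 maxrow 244 hub blue [335.92 243.27] [35 49  3 10 26]
p13 top ext [408.29 242.71] maxcol 409 maxrow 244 hub blue [335.76 244.24] [35 50  3 11 25]
288.0 0 end top [406.61 242.2 ] hub scene [334.12 240.42]
288.0 0.1 end top [410.93 243.58] hub scene [333.8  241.74]
284.6 0 end top [405.92 242.9 ] hub scene [333.27 241.43]
284.6 0.1 end top [410.22 244.28] hub scene [332.95 242.76]
281 0 end top [405.67 242.89] hub scene [333.4  242.59]
281 0.1 end top [409.94 244.27] hub scene [333.08 243.92]
279.4 0 end top [405.5  242.97] hub scene [333.34 243.09]
279.4 0.1 end top [409.76 244.35] hub scene [333.02 244.43]
```

The wheel has turned about 3.7° in the pinch, so roughly 2 mm of my descent went into that. The rim now bears lightly on the tip, so I'll relieve that side pressure and press on.

Call:
{"name": "apply_moves", "arguments": {"plan": [{"x":0.0005,"y":-0.0004,"z":-0.001,"spin":0},{"x":0,"y":0,"z":0,"spin":0}]}}

```text
clock: 15.6
ee_pos: [511.0, -101.5, 278.3]
tcp_rot: [-1.323, 2.846, -0.004]
wrist_force: [2.0, -2.3, 7.8]
opening: 15.5
```

```bash
python3 rel.py
```

```text
hub in hook frame: x -3.9 y 0.3  z above seated 37.7 jaw 139.86105507870735 F hook [ 3.  -0.5  7.8]
```

Call:
{"name": "apply_moves", "arguments": {"plan": [{"x":0,"y":0,"z":-0.001,"spin":0},{"x":0,"y":0,"z":0,"spin":0}]}}

```text
clock: 15.8
ee_pos: [511.1, -101.6, 277.4]
tcp_rot: [-1.323, 2.846, -0.004]
wrist_force: [2.3, -2.0, 9.2]
opening: 14.9
```

```bash
python3 rel.py
```

```text
hub in hook frame: x -3.8 y 0.3  z above seated 36.8 jaw 139.86853763920152 F hook [ 3.  -0.   9.2]
```

Call:
{"name": "apply_moves", "arguments": {"plan": [{"x":0.0003,"y":-0.0003,"z":-0.001,"spin":0},{"x":0,"y":0,"z":0,"spin":0}]}}

```text
clock: 16.0
ee_pos: [511.5, -101.7, 276.4]
tcp_rot: [-1.323, 2.846, -0.004]
wrist_force: [2.2, -1.3, 8.0]
opening: 15.1
```

```bash
python3 rel.py; python3 look.py p14 315,365,170,235 330,420,190,260; python3 rel.py;python3 - <<'E'
from h import *
for k in("p11","p13","p14"):
    b=cv2.imread(f"pics/full_top_{k}.png");y0,x0=205,365
    c=b[y0:262,x0:430].astype(int);m=(c.max(2)<60).astype(np.uint8)
    q,l,st,ce=cv2.connectedComponentsWithStats(m);i=1+np.argmax(st[1:,4]);ys,xs=np.nonzero(l==i)
    P=np.c_[xs+x0,ys+y0];d=P@np.array([.8,.6]);print(k,P[d>d.max()-1.5].mean(0))
E
```

```text
hub in hook frame: x -3.4 y 0.5  z above seated 35.8 jaw 139.87049523867054 F hook [2.6 0.4 8. ]
scene scale 8.0
top scale 4.444
16.1 [ 511.5 -101.8  276.3] [ 0.18  0.07 -0.25  0.   -1.25 -0.88] [ 3.1 -1.5  7.5]
jaw 139.86703936336067 opening 15.746475528430237
hub in hook frame: x -3.4 y 0.5  z above seated 35.7 jaw 139.86703936336067 F hook [3.4 0.9 7.5]
p11 [405.88888889 241.22222222]
p13 [408.28571429 242.71428571]
p14 [408.88888889 243.22222222]
```

View pics/p14.png

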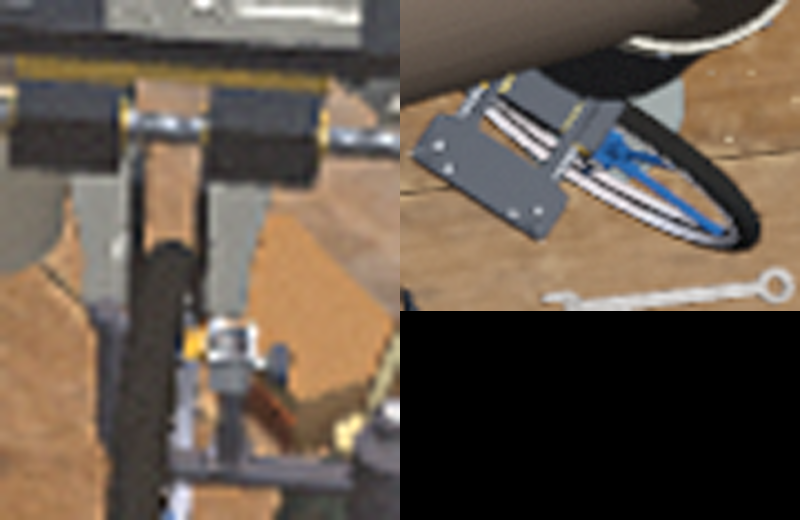

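Call:
{"name": "apply_moves", "arguments": {"plan": [{"x":0.0003,"y":-0.0003,"z":-0.001,"spin":0},{"x":0,"y":0,"z":-0.001,"spin":0},{"x":0,"y":0,"z":0,"spin":0}]}}

```text
clock: 16.4
ee_pos: [511.9, -102.0, 274.3]
tcp_rot: [-1.323, 2.846, -0.004]
wrist_force: [2.3, -2.1, 6.7]
opening: 14.8
```

```bash
python3 rel.py
```

```text
hub in hook frame: x -2.9 y 0.5  z above seated 33.7 jaw 139.87237073201933 F hook [ 3.1 -0.1  6.7]
```

Call:
{"name": "apply_moves", "arguments": {"plan": [{"x":0,"y":0,"z":-0.001,"spin":0},{"x":0,"y":0,"z":-0.001,"spin":0},{"x":0,"y":0,"z":0,"spin":0}]}}

```text
clock: 16.7
ee_pos: [512.0, -102.1, 272.2]
tcp_rot: [-1.323, 2.846, -0.004]
wrist_force: [4.6, -3.2, 5.7]
opening: 15.4
```

```bash
python3 rel.py
```

```text
hub in hook frame: x -2.7 y 0.5  z above seated 31.6 jaw 139.87141339278102 F hook [5.5 0.5 5.7]
```

Call:
{"name": "apply_moves", "arguments": {"plan": [{"x":0.0008,"y":-0.0007,"z":0,"spin":0},{"x":0,"y":0,"z":-0.001,"spin":0},{"x":0,"y":0,"z":-0.001,"spin":0},{"x":0,"y":0,"z":0,"spin":0}]}}

```text
clock: 17.1
ee_pos: [512.2, -102.4, 269.7]
tcp_rot: [-1.323, 2.847, -0.002]
wrist_force: [1.5, -1.0, 6.2]
opening: 15.4
```

```bash
python3 rel.py
```

```text
hub in hook frame: x -2.5 y 0.4  z above seated 29.1 jaw 139.85879705796435 F hook [1.8 0.2 6.2]
```

Call:
{"name": "apply_moves", "arguments": {"plan": [{"x":0,"y":0,"z":-0.001,"spin":0},{"x":0,"y":0,"z":-0.001,"spin":0},{"x":0,"y":0,"z":0,"spin":0}]}}

```text
clock: 17.4
ee_pos: [512.1, -102.3, 267.7]
tcp_rot: [-1.323, 2.847, -0.002]
wrist_force: [-0.4, -0.4, 6.2]
opening: 14.8
```

```bash
python3 rel.py;python3 look.py p15 300,380,170,270 330,420,190,260; python3 rel.py
```

```text
hub in hook frame: x -2.6 y 0.4  z above seated 27.1 jaw 139.86307417475336 F hook [-0.  -0.6  6.2]
scene scale 5.0
top scale 4.444
17.5 [ 512.1 -102.3  267.7] [ 0.18  0.08 -0.26  0.   -1.23 -0.88] [ 1.1 -0.6  5.3]
jaw 139.86037818294542 opening 15.282012558117357
hub in hook frame: x -2.6 y 0.4  z above seated 27.1 jaw 139.86037818294542 F hook [1.3 0.2 5.3]
```

View pics/p15.png

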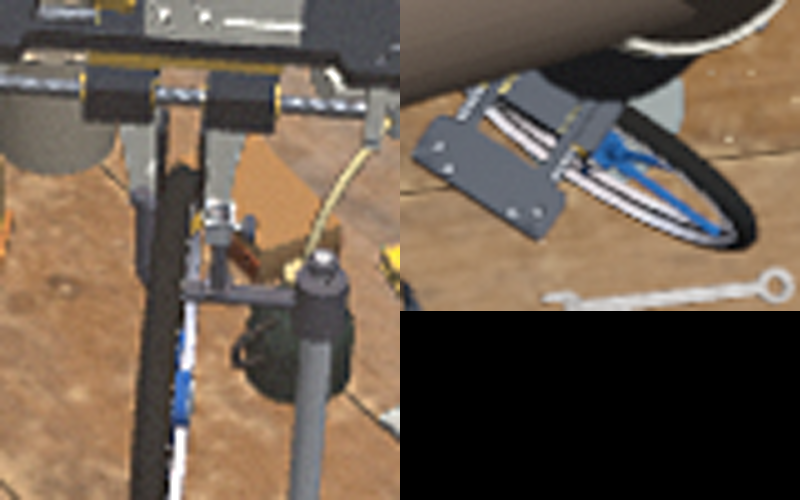

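The keeper is swinging open: the yellow flap now hangs beside the lug at about (197,225). Net force is around 8 N. I'll keep going down.

Call:
{"name": "apply_moves", "arguments": {"plan": [{"x":0,"y":0,"z":-0.001,"spin":0},{"x":0,"y":0,"z":-0.001,"spin":0},{"x":0,"y":0,"z":-0.001,"spin":0},{"x":0,"y":0,"z":-0.001,"spin":0},{"x":0,"y":0,"z":0,"spin":0}]}}

```text
clock: 18.0
ee_pos: [512.0, -102.3, 263.6]
tcp_rot: [-1.323, 2.847, -0.002]
wrist_force: [1.5, -0.8, 4.4]
opening: 14.9
```

Call:
{"name": "apply_moves", "arguments": {"plan": [{"x":0,"y":0,"z":-0.001,"spin":0},{"x":0,"y":0,"z":-0.001,"spin":0},{"x":0,"y":0,"z":-0.001,"spin":0},{"x":0,"y":0,"z":-0.001,"spin":0},{"x":0,"y":0,"z":0,"spin":0}]}}

```text
clock: 18.5
ee_pos: [512.0, -102.3, 259.4]
tcp_rot: [-1.323, 2.847, -0.002]
wrist_force: [1.2, 0.2, 5.5]
opening: 15.3
```

```bash
python3 rel.py
```

```text
hub in hook frame: x -2.7 y 0.3  z above seated 18.8 jaw 139.8562594367024 F hook [0.8 0.9 5.5]
```

Call:
{"name": "apply_moves", "arguments": {"plan": [{"x":0,"y":0,"z":-0.001,"spin":0},{"x":0,"y":0,"z":-0.001,"spin":0},{"x":0,"y":0,"z":-0.001,"spin":0},{"x":0,"y":0,"z":-0.001,"spin":0},{"x":0,"y":0,"z":0,"spin":0}]}}

```text
clock: 19.0
ee_pos: [511.9, -102.4, 255.3]
tcp_rot: [-1.323, 2.847, -0.002]
wrist_force: [0.9, -0.9, 3.8]
opening: 15.0
```

Call:
{"name": "apply_moves", "arguments": {"plan": [{"x":0,"y":0,"z":-0.001,"spin":0},{"x":0,"y":0,"z":-0.001,"spin":0},{"x":0,"y":0,"z":-0.001,"spin":0},{"x":0,"y":0,"z":-0.001,"spin":0},{"x":0,"y":0,"z":0,"spin":0}]}}

```text
clock: 19.5
ee_pos: [511.8, -102.4, 251.0]
tcp_rot: [-1.323, 2.848, -0.001]
wrist_force: [3.8, -0.6, 4.1]
opening: 15.6
```

```bash
python3 rel.py;python3 look.py p16 300,380,170,270 330,420,190,260; python3 rel.py
```

```text
hub in hook frame: x -2.8 y 0.2  z above seated 10.4 jaw 139.84796184991592 F hook [3.3 1.9 4.1]
scene scale 5.0
top scale 4.444
19.6 [ 511.7 -102.3  250.9] [ 0.18  0.09 -0.29  0.   -1.2  -0.88] [ 3.2 -1.3  4. ]
jaw 139.84827264274028 opening 15.229642933689373
hub in hook frame: x -2.8 y 0.2  z above seated 10.3 jaw 139.84827264274028 F hook [3.2 1.1 4. ]
```

View pics/p16.png

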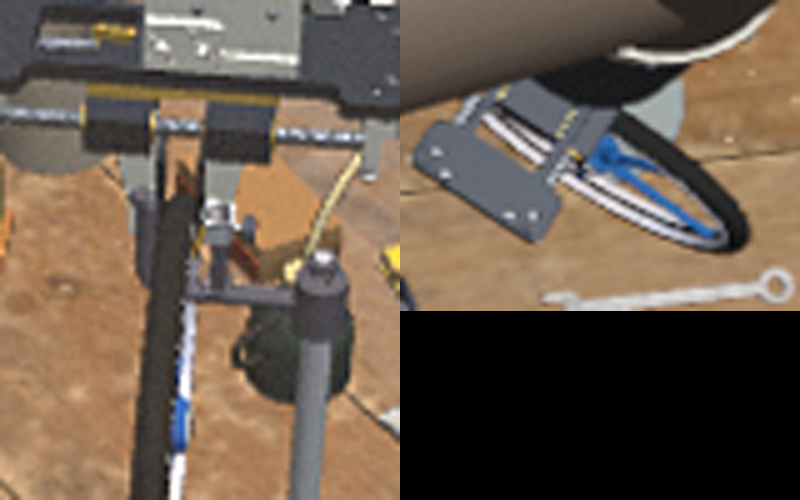

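Call:
{"name": "apply_moves", "arguments": {"plan": [{"x":0.0005,"y":-0.0004,"z":-0.001,"spin":0},{"x":0,"y":0,"z":-0.001,"spin":0},{"x":0,"y":0,"z":-0.001,"spin":0},{"x":0,"y":0,"z":0,"spin":0}]}}

```text
clock: 20.0
ee_pos: [511.5, -102.6, 247.1]
tcp_rot: [1.323, -2.849, -0.001]
wrist_force: [2.5, -1.3, 1.6]
opening: 14.9
```

Call:
{"name": "apply_moves", "arguments": {"plan": [{"x":0,"y":0,"z":-0.001,"spin":0},{"x":0,"y":0,"z":-0.001,"spin":0},{"x":0,"y":0,"z":0,"spin":0}]}}

```text
clock: 20.3
ee_pos: [511.5, -102.6, 245.1]
tcp_rot: [1.323, -2.849, -0.001]
wrist_force: [2.6, -1.7, 0.3]
opening: 15.3
```

Call:
{"name": "apply_moves", "arguments": {"plan": [{"x":0,"y":0,"z":-0.001,"spin":0},{"x":0,"y":0,"z":0,"spin":0}]}}

```text
clock: 20.5
ee_pos: [511.6, -102.7, 244.1]
tcp_rot: [1.323, -2.849, -0.0]
wrist_force: [3.8, -1.8, -1.2]
opening: 15.1
```

```bash
python3 rel.py
```

```text
hub in hook frame: x -2.8 y -0.2  z above seated 3.5 jaw 139.83142919876045 F hook [ 4.   1.1 -1.2]
```

```bash
python3 look.py p17 315,365,180,240 330,420,190,260; python3 rel.py
```

```text
scene scale 8.0
top scale 4.444
20.6 [ 511.6 -102.7  244.2] [ 0.18  0.09 -0.29 -0.   -1.18 -0.88] [ 3.  -2.3 -2.5]
jaw -220.17029575785378 opening 15.074759934931492
hub in hook frame: x -2.8 y -0.2  z above seated 3.6 jaw 139.82970424214622 F hook [ 3.8  0.1 -2.5]
```

View pics/p17.png

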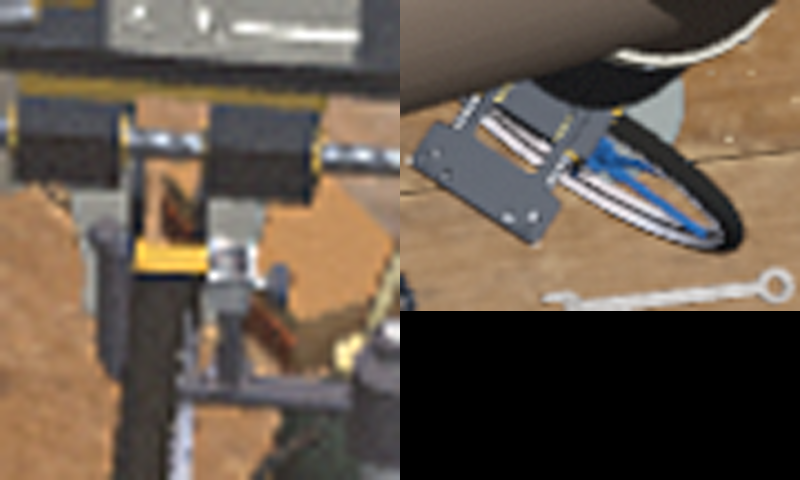

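The keeper has snapped shut above the rim: level flap at about (170,258), reaching the tip. I'll recentre off the tip, then rise slowly for the tug.

Call:
{"name": "apply_moves", "arguments": {"plan": [{"x":0.001,"y":-0.001,"z":0.001,"spin":0},{"x":0.001,"y":-0.001,"z":0.002,"spin":0},{"x":0.0005,"y":-0.0004,"z":0.002,"spin":0},{"x":0,"y":0,"z":0.002,"spin":0},{"x":0,"y":0,"z":0.002,"spin":0},{"x":0,"y":0,"z":0.002,"spin":0},{"x":0,"y":0,"z":0,"spin":0}]}}

```text
clock: 21.3
ee_pos: [514.3, -105.1, 255.9]
tcp_rot: [-1.323, 2.849, -0.0]
wrist_force: [0.3, -0.0, -3.0]
opening: 15.2
```

```bash
python3 rel.py
```

```text
hub in hook frame: x 0.9 y -0.3  z above seated 15.3 jaw 139.83494175869447 F hook [ 0.3  0.2 -3. ]
```

Call:
{"name": "apply_moves", "arguments": {"plan": [{"x":0,"y":0,"z":0.002,"spin":0},{"x":0,"y":0,"z":0.002,"spin":0},{"x":0,"y":0,"z":0.001,"spin":0},{"x":0,"y":0,"z":0,"spin":0}]}}

```text
clock: 21.7
ee_pos: [514.3, -105.1, 260.8]
tcp_rot: [-1.324, 2.849, -0.0]
wrist_force: [0.3, 0.2, -2.9]
opening: 15.1
```

```bash
python3 rel.py
```

```text
hub in hook frame: x 0.9 y -0.3  z above seated 20.2 jaw 139.8379616791606 F hook [ 0.1  0.3 -2.9]
```

Call:
{"name": "apply_moves", "arguments": {"plan": [{"x":0,"y":0,"z":0.001,"spin":0},{"x":0,"y":0,"z":0.001,"spin":0},{"x":0,"y":0,"z":0,"spin":0}]}}

```text
clock: 22.0
ee_pos: [514.1, -105.0, 262.5]
tcp_rot: [1.324, -2.849, -0.0]
wrist_force: [-0.1, -0.3, -4.9]
opening: 14.9
```

Call:
{"name": "apply_moves", "arguments": {"plan": [{"x":0,"y":0,"z":0.001,"spin":0},{"x":0,"y":0,"z":0.001,"spin":0},{"x":0,"y":0,"z":0,"spin":0}]}}

```text
clock: 22.3
ee_pos: [514.3, -104.7, 264.1]
tcp_rot: [-1.323, 2.849, 0.001]
wrist_force: [3.3, 2.0, -8.8]
opening: 15.3
```

Call:
{"name": "apply_moves", "arguments": {"plan": [{"x":0,"y":0,"z":0.001,"spin":0},{"x":0,"y":0,"z":0.001,"spin":0},{"x":0,"y":0,"z":0,"spin":0}]}}

```text
clock: 22.6
ee_pos: [514.4, -104.6, 266.4]
tcp_rot: [-1.324, 2.849, 0.001]
wrist_force: [3.2, 4.0, -10.5]
opening: 15.3
```

Keeper tug force is now about 8 N. I'll hold it.

Call:
{"name": "apply_moves", "arguments": {"plan": [{"x":0,"y":0,"z":0,"spin":0},{"x":0,"y":0,"z":0,"spin":0},{"x":0,"y":0,"z":0,"spin":0}]}}

```text
clock: 22.9
ee_pos: [514.4, -104.6, 266.4]
tcp_rot: [-1.324, 2.849, 0.001]
wrist_force: [3.6, 3.9, -9.1]
opening: 15.2
```

```bash
python3 rel.py; python3 look.py p18 315,365,170,230 330,420,190,260; python3 rel.py
```

```text
hub in hook frame: x 0.7 y 0.1  z above seated 25.8 jaw 139.84326890130646 F hook [ 0.2  5.3 -9.1]
scene scale 8.0
top scale 4.444
23.0 [ 514.4 -104.6  266.4] [ 0.17  0.09 -0.25 -0.   -1.23 -0.87] [ 3.3  3.4 -8.6]
jaw 139.84189957786054 opening 15.381570585882287
hub in hook frame: x 0.7 y 0.1  z above seated 25.8 jaw 139.84189957786057 F hook [ 0.3  4.7 -8.6]
```

View pics/p18.png

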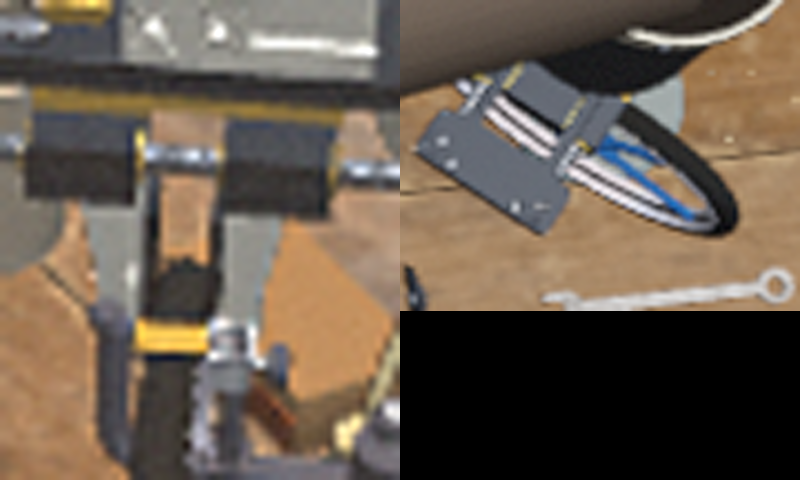

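The keeper holds, level above the rim at about (172,338), with vertical pull around 6 N. I'll add a little and hold for the rest of the second.

Call:
{"name": "apply_moves", "arguments": {"plan": [{"x":0,"y":0,"z":0.001,"spin":0},{"x":0,"y":0,"z":0,"spin":0},{"x":0,"y":0,"z":0,"spin":0},{"x":0,"y":0,"z":0,"spin":0}]}}

```text
clock: 23.4
ee_pos: [514.3, -104.7, 267.3]
tcp_rot: [-1.324, 2.849, 0.001]
wrist_force: [3.8, 4.4, -10.7]
opening: 14.9
```

Call:
{"name": "apply_moves", "arguments": {"plan": [{"x":0,"y":0,"z":0,"spin":0},{"x":0,"y":0,"z":0,"spin":0},{"x":0,"y":0,"z":0,"spin":0},{"x":0,"y":0,"z":0,"spin":0}]}}

```text
clock: 23.8
ee_pos: [514.3, -104.7, 267.4]
tcp_rot: [-1.324, 2.849, 0.001]
wrist_force: [3.5, 3.1, -9.4]
opening: 14.9
```

Call:
{"name": "apply_moves", "arguments": {"plan": [{"x":0,"y":0,"z":0,"spin":0},{"x":0,"y":0,"z":0,"spin":0},{"x":0,"y":0,"z":0,"spin":0},{"x":0,"y":0,"z":0,"spin":0}]}}

```text
clock: 24.2
ee_pos: [514.3, -104.7, 267.4]
tcp_rot: [-1.324, 2.849, 0.001]
wrist_force: [3.3, 3.5, -9.9]
opening: 15.3
```

The tug held at about 7 N for over a second. Lowering gently back to the seat.

Call:
{"name": "apply_moves", "arguments": {"plan": [{"x":0,"y":0,"z":-0.002,"spin":0},{"x":0,"y":0,"z":-0.002,"spin":0},{"x":0,"y":0,"z":-0.002,"spin":0},{"x":0,"y":0,"z":-0.002,"spin":0},{"x":0,"y":0,"z":-0.002,"spin":0},{"x":0,"y":0,"z":-0.002,"spin":0},{"x":0,"y":0,"z":-0.002,"spin":0},{"x":0,"y":0,"z":-0.002,"spin":0},{"x":0,"y":0,"z":-0.002,"spin":0},{"x":0,"y":0,"z":-0.001,"spin":0},{"x":0,"y":0,"z":0,"spin":0}]}}

```text
clock: 25.3
ee_pos: [514.1, -105.1, 248.4]
tcp_rot: [1.324, -2.849, -0.0]
wrist_force: [0.6, 0.0, -3.4]
opening: 15.2
```

```bash
python3 rel.py; python3 look.py p19 300,380,170,270 330,420,190,260; python3 rel.py;python3 - <<'E'
from h import *
for k in("p11","p13","p17","p18","p19"):
    b=cv2.imread(f"pics/full_top_{k}.png");y0,x0=205,365
    c=b[y0:262,x0:430].astype(int);m=(c.max(2)<60).astype(np.uint8)
    q,l,st,ce=cv2.connectedComponentsWithStats(m);i=1+np.argmax(st[1:,4]);ys,xs=np.nonzero(l==i)
    P=np.c_[xs+x0,ys+y0];d=P@np.array([.8,.6]);print(k,P[d>d.max()-1.5].mean(0))
ang=np.radians(-40.2);ex=np.array([np.cos(ang),np.sin(ang),0]);ey=np.array([-ex[1],ex[0],0])
for z,x in((244.2,-2.8),(266.4,.7),(248.4,.7)):
    H=np.array([490,-132.5,0])+x*ex+[0,0,z-84.6]
    for th in (0,.1):
        r=lambda y,zz:H+ey*(37+(y-37)*np.cos(th)+(zz-95)*np.sin(th))+[0,0,95+(zz-95)*np.cos(th)-(y-37)*np.sin(th)]
        print(z,th,"end top",proj("top",r(-110,0)))
E
```

```text
hub in hook frame: x 0.7 y -0.4  z above seated 7.8 jaw 139.83818819772898 F hook [ 0.5  0.4 -3.4]
scene scale 5.0
top scale 4.444
25.4 [ 514.2 -105.1  248.6] [ 0.17  0.1  -0.28  0.   -1.19 -0.87] [-0.1 -0.2 -3.1]
jaw 139.83791397574177 opening 15.01719588184819
hub in hook frame: x 0.8 y -0.3  z above seated 8.0 jaw 139.83791397574177 F hook [ 0.1 -0.2 -3.1]
p11 [405.88888889 241.22222222]
p13 [408.28571429 242.71428571]
p17 [391.14285714 206.28571429]
p18 [403.75 240.  ]
p19 [402.28571429 240.71428571]
244.2 0 end top [402.64762186 243.55865673]
244.2 0.1 end top [406.71749345 244.89413537]
266.4 0 end top [405.27580935 241.81585496]
266.4 0.1 end top [409.47685488 243.15203772]
248.4 0 end top [403.66472074 242.38190723]
248.4 0.1 end top [407.76525456 243.70333625]
```

View pics/p19.png

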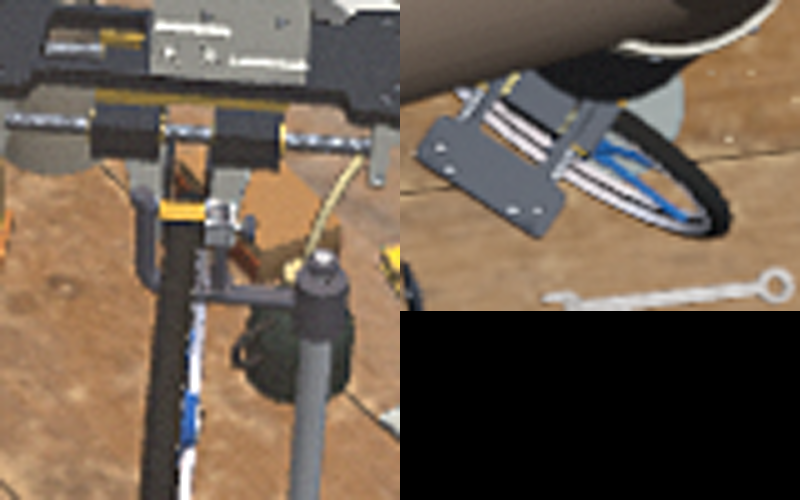

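Call:
{"name": "apply_moves", "arguments": {"plan": [{"x":-0.0008,"y":-0.001,"z":-0.001,"spin":0},{"x":-0.0007,"y":-0.001,"z":-0.001,"spin":0},{"x":0,"y":0,"z":-0.001,"spin":0},{"x":0,"y":0,"z":-0.001,"spin":0},{"x":0,"y":0,"z":0,"spin":0}]}}

```text
clock: 25.9
ee_pos: [512.6, -107.1, 244.4]
tcp_rot: [1.323, -2.849, -0.0]
wrist_force: [0.5, -0.7, -1.9]
opening: 15.1
```

Call:
{"name": "apply_moves", "arguments": {"plan": [{"x":0,"y":0,"z":-0.0005,"spin":0},{"x":0,"y":0,"z":-0.0005,"spin":0},{"x":0,"y":0,"z":0,"spin":0}]}}

```text
clock: 26.2
ee_pos: [512.7, -107.1, 243.5]
tcp_rot: [1.324, -2.849, -0.0]
wrist_force: [-0.7, -0.2, -3.7]
opening: 14.9
```

Call:
{"name": "apply_moves", "arguments": {"plan": [{"x":0,"y":0,"z":-0.0005,"spin":0},{"x":0,"y":0,"z":-0.0005,"spin":0},{"x":0,"y":0,"z":0,"spin":0}]}}

```text
clock: 26.5
ee_pos: [512.8, -107.1, 242.8]
tcp_rot: [-1.324, 2.849, -0.0]
wrist_force: [-0.6, 0.4, -0.2]
opening: 15.1
```

Call:
{"name": "apply_moves", "arguments": {"plan": [{"x":0,"y":0,"z":-0.0005,"spin":0},{"x":0,"y":0,"z":-0.0005,"spin":0},{"x":0,"y":0,"z":0,"spin":0}]}}

```text
clock: 26.8
ee_pos: [512.9, -107.1, 242.0]
tcp_rot: [-1.324, 2.849, -0.001]
wrist_force: [-1.1, 1.8, 4.6]
opening: 15.6
```

Seated, and now pressing slightly at +4.6 N. I'll ease up 1 mm so the hook carries the weight, then open gently.

Call:
{"name": "apply_moves", "arguments": {"plan": [{"x":0,"y":0,"z":0.0005,"spin":0},{"x":0,"y":0,"z":0.0004,"spin":0},{"x":0,"y":0,"z":0,"spin":0},{"x":0,"y":0,"z":0,"spin":0}]}}

```text
clock: 27.2
ee_pos: [512.8, -107.1, 242.4]
tcp_rot: [-1.324, 2.849, -0.0]
wrist_force: [0.1, 0.7, 1.8]
opening: 15.4
```

```bash
python3 rel.py; python3 look.py p20 300,380,170,290 330,420,190,260; python3 rel.py
```

```text
hub in hook frame: x 1.0 y -2.8  z above seated 1.8 jaw 139.8380966628251 F hook [-0.4  0.6  1.8]
scene scale 4.667
top scale 4.444
27.3 [ 512.8 -107.1  242.4] [ 0.17  0.1  -0.29  0.   -1.18 -0.87] [1.  0.8 0.4]
jaw 139.8362160629553 opening 15.350469948178134
hub in hook frame: x 1.0 y -2.8  z above seated 1.8 jaw 139.8362160629553 F hook [0.2 1.2 0.4]
```

View pics/p20.png

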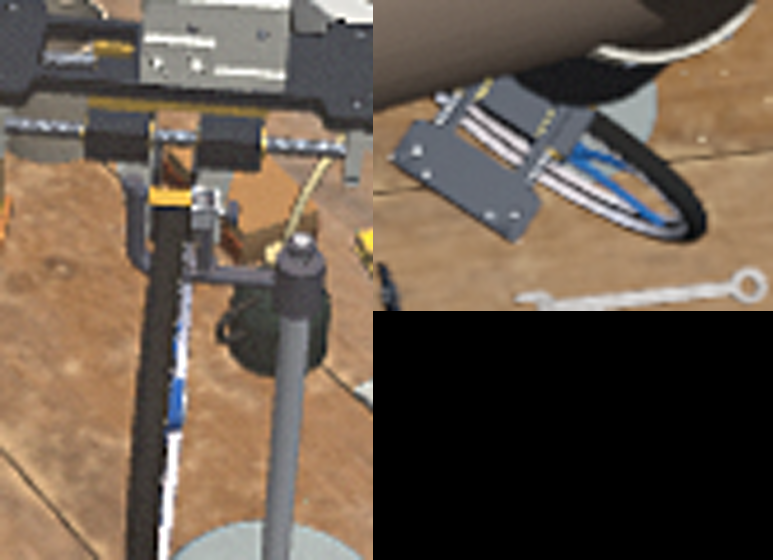

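Call:
{"name": "apply_moves", "arguments": {"plan": [{"x":0,"y":0,"z":0,"spin":0},{"x":0,"y":0,"z":0,"spin":0},{"x":0,"y":0,"z":0,"spin":0}], "claw": 0.78}}

```text
clock: 27.6
ee_pos: [512.5, -107.1, 242.3]
tcp_rot: [1.323, -2.849, -0.0]
wrist_force: [0.3, -0.3, 1.0]
opening: 19.1
```

Call:
{"name": "apply_moves", "arguments": {"plan": [{"x":0,"y":0,"z":0,"spin":0},{"x":0,"y":0,"z":0,"spin":0},{"x":0,"y":0,"z":0,"spin":0},{"x":0,"y":0,"z":0,"spin":0},{"x":0,"y":0,"z":0,"spin":0}], "claw": 0.5}}

```text
clock: 28.1
ee_pos: [512.7, -107.1, 242.5]
tcp_rot: [1.324, -2.849, -0.0]
wrist_force: [-0.3, -0.2, 0.3]
opening: 43.6
```

```bash
python3 rel.py; python3 look.py p21 300,380,170,290 330,420,190,260; python3 rel.py
```

```text
hub in hook frame: x 0.9 y -2.9  z above seated 1.9 jaw 139.83509300821646 F hook [-0.1 -0.4  0.3]
scene scale 4.667
top scale 4.444
28.2 [ 512.7 -107.1  242.5] [ 0.17  0.1  -0.29 -0.   -1.18 -0.87] [-0.1  0.   0.5]
jaw 139.836396379936 opening 43.569015160908044
hub in hook frame: x 0.9 y -2.8  z above seated 1.9 jaw 139.836396379936 F hook [-0.1 -0.1  0.5]
```

View pics/p21.png

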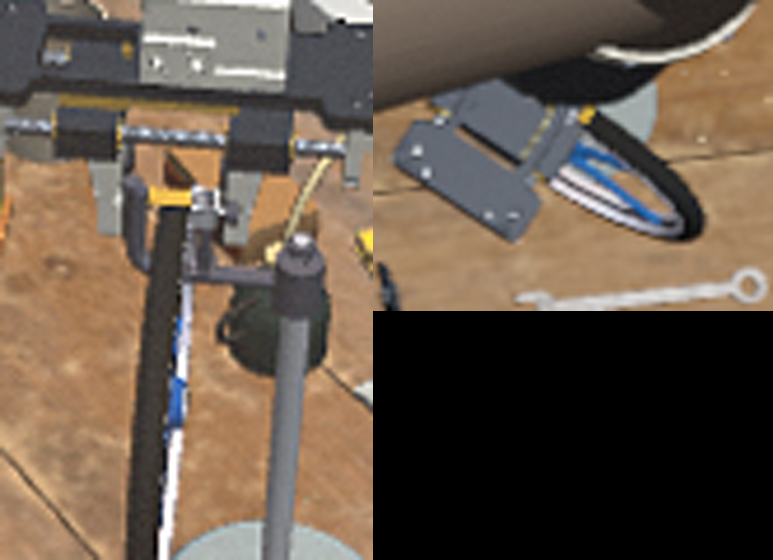

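Released: the wheel hangs, the keeper is shut and no forces show. Withdrawing straight up.

Call:
{"name": "apply_moves", "arguments": {"plan": [{"x":0,"y":0,"z":0.005,"spin":0},{"x":0,"y":0,"z":0.01,"spin":0},{"x":0,"y":0,"z":0.015,"spin":0},{"x":0,"y":0,"z":0.02,"spin":0},{"x":0,"y":0,"z":0.02,"spin":0},{"x":0,"y":0,"z":0.02,"spin":0},{"x":0,"y":0,"z":0.02,"spin":0},{"x":0,"y":0,"z":0.02,"spin":0},{"x":-0.01,"y":0.01,"z":0.01,"spin":0},{"x":-0.015,"y":0.015,"z":0,"spin":0},{"x":-0.015,"y":0.02,"z":0,"spin":0},{"x":-0.01,"y":0.02,"z":0,"spin":0}]}}

```text
clock: 29.4
ee_pos: [461.2, -41.4, 383.0]
tcp_rot: [-1.322, 2.849, 0.0]
wrist_force: [0.6, 0.6, -0.4]
opening: 44.0
```

```bash
python3 look.py p22 300,380,170,300 330,420,190,260
```

```text
scene scale 4.308
top scale 4.444
29.5 [461.1 -40.5 383.4] [ 0.34 -0.07 -0.15 -0.   -1.49 -1.04] [ 1.  -0.7  0.2]
jaw 139.93888521900394 opening 43.546455498961166
```

Call:
{"name": "apply_moves", "arguments": {"plan": [{"x":-0.01,"y":0.02,"z":0,"spin":0},{"x":-0.01,"y":0.02,"z":0,"spin":0},{"x":0,"y":0.02,"z":0,"spin":0},{"x":0,"y":0.02,"z":0,"spin":0},{"x":0,"y":0.02,"z":0,"spin":0},{"x":0,"y":0.01,"z":0,"spin":0},{"x":0,"y":0,"z":0,"spin":0},{"x":0,"y":0,"z":0,"spin":0},{"x":0,"y":0,"z":0,"spin":0},{"x":0,"y":0,"z":0,"spin":0}]}}

```text
clock: 30.5
ee_pos: [442.7, 67.3, 382.5]
tcp_rot: [-1.322, 2.85, -0.0]
wrist_force: [-0.7, -0.2, 0.1]
opening: 43.6
```

```bash
python3 look.py p23 300,380,170,300 330,420,190,260; python3 -c "
from h import *
for n in('scene','top'):
  a=cv2.imread(f'pics/full_{n}_p22.png').astype(int);b=cv2.imread(f'pics/full_{n}_p23.png').astype(int);d=np.abs(a-b).max(2)
  print(n,(d[200:300,320:370]>45).sum())"
```

```text
scene scale 4.308
top scale 4.444
30.6 [442.7  67.4 382.5] [ 0.59 -0.1  -0.18  0.   -1.49 -1.3 ] [ 0.2 -0.1 -0.4]
jaw -220.21022728625584 opening 43.76196274501414
scene 31
top 1946
```

View pics/p23.png

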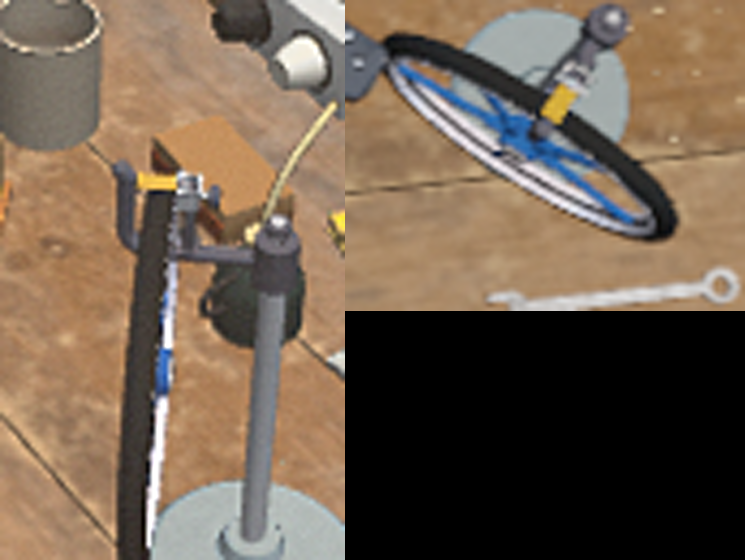

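The wheel hangs on the hook with the keeper level and shut at (157,182). I'll wait for any swing to die and compare frames.

Call:
{"name": "apply_moves", "arguments": {"plan": [{"x":0,"y":0,"z":0,"spin":0},{"x":0,"y":0,"z":0,"spin":0},{"x":0,"y":0,"z":0,"spin":0},{"x":0,"y":0,"z":0,"spin":0},{"x":0,"y":0,"z":0,"spin":0},{"x":0,"y":0,"z":0,"spin":0},{"x":0,"y":0,"z":0,"spin":0},{"x":0,"y":0,"z":0,"spin":0},{"x":0,"y":0,"z":0,"spin":0},{"x":0,"y":0,"z":0,"spin":0},{"x":0,"y":0,"z":0,"spin":0},{"x":0,"y":0,"z":0,"spin":0}]}}

```text
clock: 31.8
ee_pos: [442.7, 67.9, 382.5]
tcp_rot: [1.324, -2.849, -0.0]
wrist_force: [-0.6, 0.5, 0.2]
opening: 44.0
```

Call:
{"name": "apply_moves", "arguments": {"plan": [{"x":0,"y":0,"z":0,"spin":0},{"x":0,"y":0,"z":0,"spin":0},{"x":0,"y":0,"z":0,"spin":0},{"x":0,"y":0,"z":0,"spin":0},{"x":0,"y":0,"z":0,"spin":0},{"x":0,"y":0,"z":0,"spin":0},{"x":0,"y":0,"z":0,"spin":0},{"x":0,"y":0,"z":0,"spin":0},{"x":0,"y":0,"z":0,"spin":0},{"x":0,"y":0,"z":0,"spin":0},{"x":0,"y":0,"z":0,"spin":0},{"x":0,"y":0,"z":0,"spin":0}]}}

```text
clock: 33.0
ee_pos: [442.7, 67.9, 382.5]
tcp_rot: [1.323, -2.849, -0.0]
wrist_force: [0.7, 0.2, 0.5]
opening: 43.9
```

Run:
```python
from h import *
F=[ctrl.camera("top") for _ in range(12)]
for i,b in enumerate(F):
    y0,x0=195,340;c=b[y0:262,x0:430].astype(int);m=(c.max(2)<60).astype(np.uint8)
    q,l,st,ce=cv2.connectedComponentsWithStats(m);k=1+np.argmax(st[1:,4]);ys,xs=np.nonzero(l==k);print(i,st[k],(ce[k]+[x0,y0]).round(2))
d=[np.abs(F[0].astype(int)-f).max(2)[195:262,340:430] for f in F];print([int((x>40).sum()) for x in d], ctrl.state()["clock"])
cv2.imwrite("pics/end_top.png",F[-1]);cv2.imwrite("pics/end_scene.png",ctrl.camera("scene"))
```

```text
0 [  0   3  36  19 186] [357.26 205.08]
1 [  0   3  36  19 185] [357.36 205.09]
2 [  0   3  36  19 183] [357.34 205.06]
3 [  0   3  36  19 185] [357.37 205.1 ]
4 [  0   3  36  19 186] [357.46 205.14]
5 [  0   3  36  19 185] [357.36 205.09]
6 [  0   3  36  19 185] [357.36 205.09]
7 [  0   3  36  19 184] [357.36 205.08]
8 [  0   3  36  19 184] [357.35 205.08]
9 [  0   3  36  19 185] [357.45 205.12]
10 [  0   3  36  19 185] [357.36 205.09]
11 [  0   3  36  19 185] [357.37 205.1 ]
[0, 0, 0, 0, 0, 0, 0, 0, 0, 0, 0, 0] 33.6
```

View pics/end_scene.png

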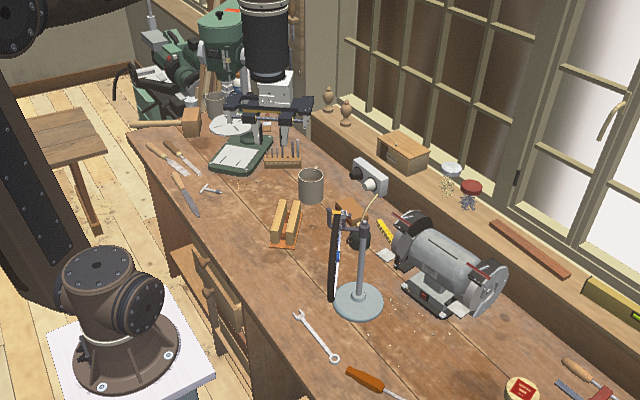

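The wheel is still: no pixel differences over 0.6 s. It hangs at about (336,255), the keeper is shut, and the mug, can and spanner are in place. Handing in.

```bash
python3 -c "
from plant import ctrl
print(ctrl.finish_job())"
```

```text
the job is handed in; nothing more can be done
None
```

The wheel hangs still on the J-hook behind the shut keeper, and I handed the job in at about 34 s of the allowed 72.

- **Pressing past the keeper:** I lowered the rim close to the tip at up to about 12 N net. The pictures then showed the keeper snapped shut and level above the rim.
- **Tug:** I pulled up against the keeper with about 6–8 N vertically for roughly 1.5 s, and it held. There was also about 5 N sideways along the rim, so the total was about 8–10 N.
- **Letting go:** I lowered the rim to the seat, overshot briefly to about 7 N on the hook, eased off to near zero and opened the gripper.
- **Last checks:** Twelve top-camera frames over 0.6 s showed no motion, the keeper was shut and the robot was clear. The mug, oil can and spanner looked unmoved.

**What disagreed:**
- My first wheel position from the top view was about 5 mm off along the axle. I corrected it before gripping, but one finger nudged the wheel in the cradle first.
- The wheel turned about 4–5° in the pinch while I pressed the keeper, and mostly came back during the tug.
- Contact with the tip came at slightly different places as the rim went down, so the rim pressed sideways on the tip with up to about 5.5 N.

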